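# Trip the hidden catch of a carving stand's gouge tray with the release pin

### The job

The gouge tray in the carving stand is locked by a hidden spring catch. Take the release pin from the tool rack, reach straight down through the small hole in the stand's top and press the catch gently with the pin, never forcing it onto its stop, keeping it pressed until the tray has sprung fully out. Then put the pin back in the rack hole it came from, upright and seated on its shoulder, and leave the gouges, the carving and everything else on the bench where they are.

Things in the scene. Friction and masses are not known exactly. Their poses are not given: they have to be found in the camera images.
- pin: release pin standing in one of the three rack holes (which one varies): straight round flat-topped light-wood handle, 20 mm diameter, 60 mm long, the slimmest and shortest in the rack; below it a round steel shank 7 mm in diameter, 75 mm long. About 60 g. Origin on the axis at the handle's shoulder, which rests on the rack's top; z up: handle from 0 to +60 mm, tip at -75 mm
- pin_tip (a point): tip of the pin's steel shank, on its axis
- rack: fixed wooden tool rack: board 70 (x) by 210 (y) mm, 20 mm thick, its top 92 mm above the bench, on two end uprights and a foot, open beneath. Three through holes 11 mm in diameter with a 3 mm countersink, in a row along its y at -65, 0 and +65 mm. Origin under its centre at bench level
- stand: fixed light-wood carving stand, a box 200 (x) by 220 (y) by 120 mm high, top board 18 mm thick; origin under its centre at bench level. The tray leaves through its -x side. More than about 20 N between the pin and any part of the stand (top, catch or tray) damages it
- hole (a point): centre of the access hole's mouth, flush with the stand's top, 120 mm above the bench; hole vertical, 12 mm in diameter, 4 mm countersink. Straight beneath, out of sight, is the catch's flat pad, 26 mm wide, 32 to 56 mm below the mouth (varies, not measured). It presses down against a spring, 4 N rising 0.3 N per mm; the tray is freed after about 4 mm of travel; hard stop at 6.5 mm
- tray (a joint): how far the gouge tray has slid out of the stand (m): 0 locked, 0.055 fully out at its stop. A spring pushes it out slowly through a damper (about 25 mm/s, some 2 s in all). Let go of the catch before 0.035 and a second notch catches the tray at about 0.018; pressing again frees it
- tray_front (a point): middle of the upper edge of the tray's front board (188 mm wide, 86 mm high), flush with the stand's -x side while locked
- gouge_a: carving gouge standing in another rack hole: pear-shaped darker handle 75 mm tall and up to 28 mm wide, flat blade below; origin at its shoulder on the rack's top; leave alone
- gouge_b: a second gouge like it in the remaining rack hole; leave alone
- blank: loose relief-carving blank 85 by 180 mm, 30 mm high, lying on the rear (+x) half of the stand's top, its edge some 55 mm from the hole; origin under its centre; leave alone
- mallet: round carver's mallet 222 mm tall, standing on its head on the left of the bench; leave alone
- offcut: wood offcut 60 by 140 by 40 mm on the left of the bench; leave alone
- brush: bench brush lying at the back of the bench; leave alone
- mug: white mug on the right of the bench; leave alone
Things that resemble listed ones, but are neither listed nor needed, are in the scene too. What is shaped like the pin but pink or red is not meant.

How it is judged:
By the outcome, as a careful person would: the job done as asked, in the order asked, and still so for the second after the job is handed in, with the robot touching nothing.
It also fails if it takes over 69 s, if anything falls off the work surface, if the arm or the gripper's body presses on something with over 40 N, if the wrist force passes 120 N, or if a joint passes its speed limit or range.

### The arm

A 6-joint arm with a two-finger parallel gripper is mounted at the origin on the work surface. World frame = base frame: x ahead of the robot, y to its left, z up, the work surface at z = 0. Lengths are in m, angles in rad, forces in N, time in s.
With the tool pointing down it reaches from about 0.35 to 0.85 m from the base axis. Payload 8.1 kg.
Tool frame: the origin (TCP) lies on the centre line of the jaws, within the pads' length; the fingertips stand 19 mm ahead of it and the grasp point (between the pads) is the TCP (robot.tips_ahead is the distance from the TCP to the fingertips, in m); y points along the fingers, z is the direction in which the jaws open and shut, and the axes are right-handed (so a half turn about y gives the same grasp; the last joint's range is limited). The gripper opens to 93 mm and grips with 3 to 60 N. Pads are 15 mm wide; open, the fingers measure 128 mm over their backs; the gripper's body (75 mm by 188 mm) begins 65 mm behind the grasp point.
Start: joints at [-1.226, 0.13, 1.488, -0, 1.523, -0.085], TCP at [0.25, -0.545, 0.238] pointing down, gripper open.
Joint ranges: [-2.96, 2.96], [-0.89, 2.26], [0.02, 2.5], [-1.34, 4.48], [0, 2.73], [-2.66, 2.66]. Speed limits (rad/s): [2.39, 2.39, 2.79, 3.14, 3.14, 3.14].

### API

Orientations are given as a rotation vector (axis times angle).
In Python, from plant import robot, imaging, models gives the robot as it stands.
- The arm moves only by the tool carry_out, never from a script. Its argument "motion" is one flat list of numbers, 7 for each row, row after row: the shift along the tool's x, y, z in m, then the turn, a rotation vector about the tool's x, y, z in degrees, then the opening, from -1 (shut) to 1 (fully open). A call has exactly 5 rows; each row shifts and turns the pose as measured when the row begins, along the tool's axes as they then stand; what a row does not reach is not made up. A row lasts 1/10 s, in which the tool goes at most 50 mm and 8.59 degrees, less where a joint would pass 70% of its speed; a pose out of reach is approached as far as the arm can. A call is refused whole if a number of a shift passes 0.05 or a number of a turn 8.59, either way. A call with a gripper value outside its range is refused whole. The fingers move at their own pace and stop on an object; "squeeze" is the grip in N (left out, the last holds). Time passes only in rows, so rows that do not move let the fingers close, or fill a call up. It gives the time, the measured TCP pose, the force and the opening at its end, in the units of the state.
- robot.read_state(): the state, without advancing time (a new reading comes with each control period).
- imaging.read_camera(name): name is "scene" or "top" or "wrist"; returns the picture (420x560x3 uint8, blue, green, red); there is no depth.
- imaging.camera_model(name): a dict with "K" (3x3 intrinsics, pixels), "k1" (the pictures are not rectified: a ray, as slopes to the right and down, at radius r is drawn at 1 + k1 r^2 times it, then the intrinsics apply), "position" and "orientation" of the camera in the world. Camera axes: x right, y down, z forward; pixel columns grow to the right and rows downward; lengths in m; the calibration is good to about 2 mm. A picture is of the moment at which its call begins: read the wrist's pose just before it. camera_model takes no time and is no camera call; for the wrist camera it gives the pose at the moment of the call.
- robot.close_job(): hands the job in, once; it reports no verdict.
Trained networks look in the newest picture that a camera, given by its name, has taken for a name from the list of things; names that differ only in an ending like _2 or _b are one class to them, and where a whole thing is asked for, a point or a joint stands for the part that bears it (a point fixed in the world has none). Each returns a list of dicts, best first, with "confidence" (0 to 1); they miss things now and then, are a little off and sometimes report something else, mostly with a low value. They report only what shows in the picture. A call takes as long as a camera call. They do not tell look-alikes from the thing itself.
- models.outline_of(camera, thing): "pixels" (420x560 bool, what is visible of it) and "pixel" ([column, row] in pixels, amid what is visible of it).
The state is a dict: "t": time; "q": joint angles; "dq": joint speeds; "joint_torque": joint torques, N m; "tool_pos": TCP position; "orientation": TCP orientation; "force": force on the tool from outside, world axes, zero at the start; "wrist_torque": the same for the moment, N m; "opening": finger opening in m.
Only numpy, scipy, OpenCV 4.12 (cv2) and the standard library are available. Lean on these libraries where they do the work, as an engineer would, in place of code of your own. Each camera call takes 0.05 s, during which the arm holds its last target.

## Working session

There is one attempt and no reset: what is moved stays moved. The work goes in short steps, Python scripts to look and compute and a tool call to move; the robot and the scene stay as the last step left them, time stands still between calls to the robot, and variables do not carry over. Pictures are saved under pics/ and viewed, and the job is handed in when it is done.

Besides the shell and the picture viewer there is one more tool, called after "Call:" as a command line: name --argument value ..., lists and objects as JSON in quotes. carry_out: Moves the arm, as the interface text tells. Its arguments: {"type":"object","properties":{"motion":{"type":"array","items":{"type":"number"}},"squeeze":{"type":"number"}},"required":["motion"]}

```bash
ls; mkdir -p pics
python3 - <<'E'
from plant import robot, imaging, models
import cv2
print(robot.read_state())
for n in("scene","top","wrist"):
    im=imaging.read_camera(n); cv2.imwrite(f"pics/{n}0.png",im); print(n,imaging.camera_model(n))
E
```

```text
pics
{'t': 0.0, 'q': array([-1.22639403e+00,  1.31164330e-01,  1.48926444e+00,  1.78202812e-07,
        1.52298688e+00, -8.54537660e-02]), 'dq': array([-0.0007435 ,  0.0009487 , -0.00117453,  0.00076713,  0.00055262,
        0.00064955]), 'joint_torque': array([-7.06776045e-04, -5.59847689e+01, -4.91758132e+01,  7.65595492e-02,
        3.54116585e-02, -1.66131244e-04]), 'tool_pos': array([ 0.2498566 , -0.54492213,  0.23659367]), 'orientation': array([-0.43333318,  1.98577847, -1.98210753]), 'force': array([-0.73301707, -0.75391599, -0.0416553 ]), 'wrist_torque': array([ 0.01631006, -0.00409508,  0.04086988]), 'opening': 0.09314142418217779}
scene {'K': array([[446.02524068,   0.        , 283.19190149],
       [  0.        , 446.02524068, 206.23954741],
       [  0.        ,   0.        ,   1.        ]]), 'k1': 0.017078618406208185, 'position': array([ 1.20961008, -0.87564773,  0.8155241 ]), 'orientation': array([-2.07912974, -0.6736053 ,  0.37764588])}
top {'K': array([[383.52774552,   0.        , 274.73645738],
       [  0.        , 383.52774552, 215.83284868],
       [  0.        ,   0.        ,   1.        ]]), 'k1': -0.009813518165572768, 'position': array([ 0.50713421, -0.01198416,  1.38950423]), 'orientation': array([-2.16290256,  2.22115619, -0.02812   ])}
wrist {'K': array([[353.25207973,   0.        , 278.29298271],
       [  0.        , 353.25207973, 208.82234264],
       [  0.        ,   0.        ,   1.        ]]), 'k1': 0.021223241752662596, 'position': array([ 0.32163527, -0.51255458,  0.38408491]), 'orientation': array([ 2.43794931, -1.56382395, -0.22558092])}
```

View pics/scene0.png

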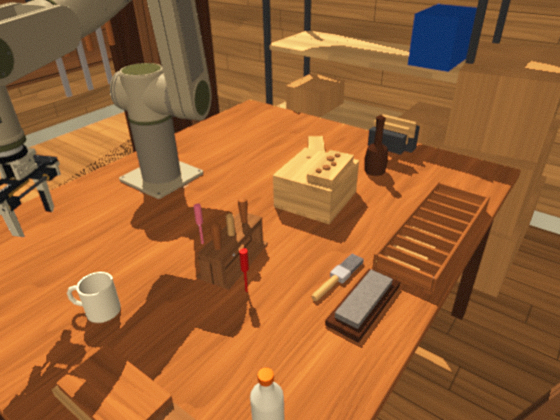

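View pics/top0.png

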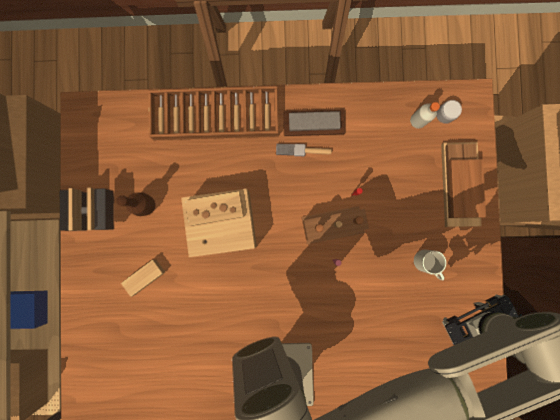

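View pics/wrist0.png

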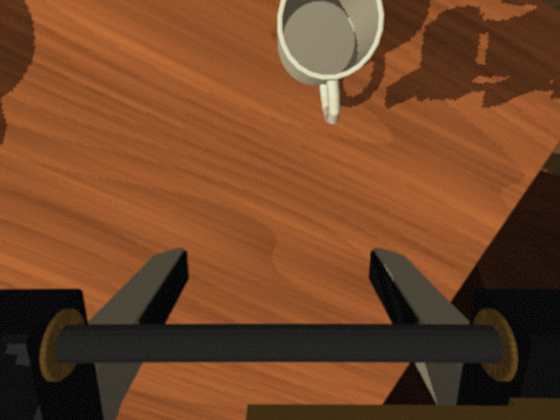

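```bash
cat > h.py <<'E'
from plant import robot, imaging, models
import numpy as np, cv2
from scipy.spatial.transform import Rotation as R
def ray(cm,px):
    K=cm["K"];u=np.array([(px[0]-K[0,2])/K[0,0],(px[1]-K[1,2])/K[1,1]])
    s=u.copy()
    for _ in range(20): s=u/(1+cm["k1"]*(s@s))
    d=R.from_rotvec(cm["orientation"]).as_matrix()@np.array([s[0],s[1],1.])
    return np.array(cm["position"]),d
def atz(cm,px,z):
    p,d=ray(cm,px); return p+d*(z-p[2])/d[2]
def proj(cm,P):
    Rm=R.from_rotvec(cm["orientation"]).as_matrix();c=Rm.T@(np.array(P)-cm["position"]);s=c[:2]/c[2]
    s=s*(1+cm["k1"]*(s@s)); return cm["K"][:2,:2]@s+cm["K"][:2,2]
def tri(a,b):
    (p,d),(q,e)=a,b
    d=d/np.linalg.norm(d);e=e/np.linalg.norm(e)
    t=np.linalg.lstsq(np.c_[d,-e],q-p,rcond=None)[0]
    A=p+d*t[0];B=q+e*t[1];return (A+B)/2,np.linalg.norm(A-B)
E
python3 - <<'E'
from h import *
s=cv2.imread("pics/scene0.png");t=cv2.imread("pics/top0.png")
a=cv2.resize(s[180:300,160:300],None,fx=4,fy=4,interpolation=2)
cv2.imwrite("pics/c1.png",a)
b=np.hstack([cv2.resize(t[170:280,170:270],None,fx=4,fy=4,interpolation=2),cv2.resize(t[170:280,290:390],None,fx=4,fy=4,interpolation=2)])
cv2.imwrite("pics/c2.png",b)
for c in("scene","top"):
    imaging.read_camera(c);cm=imaging.camera_model(c)
    for n in("pin","gouge_a","rack","stand","hole","tray_front","blank"):
        try:
            for o in models.outline_of(c,n)[:4]:
                ys,xs=np.where(o["pixels"]);print(c,n,round(o["confidence"],2),o["pixel"],xs.min(),xs.max(),ys.min(),ys.max())
        except Exception as e: print(n,e)
print(robot.read_state()['t'])
E
```

```text
scene pin 0.74 [231.4, 252.7] 198 267 214 289
scene pin 0.72 [198.1, 219.9] 195 202 205 240
scene pin 0.54 [245.2, 264.1] 240 248 249 290
scene pin 0.5 [231.0, 222.5] 226 234 214 235
scene gouge_a 0.76 [243.5, 210.4] 238 247 198 222
scene gouge_a 0.71 [215.8, 233.0] 210 221 223 249
scene rack 0.81 [230.6, 249.9] 197 268 214 289
scene stand 0.68 [312.4, 187.6] 272 359 148 223
scene hole 0.81 [310.9, 188.9] 274 358 149 222
scene tray_front 0.31 [310.0, 190.3] 273 358 148 223
scene blank 0.62 [328.7, 166.5] 306 353 150 186
top pin 0.5 [337.6, 223.8] 334 341 221 226
top pin 0.5 [335.5, 261.4] 332 340 258 264
top gouge_a 0.61 [317.5, 226.1] 315 322 223 231
top gouge_a 0.37 [357.2, 220.1] 353 363 216 224
top rack 0.9 [332.9, 221.7] 302 368 206 243
top stand 0.97 [224.3, 232.4] 181 256 189 256
top hole 0.84 [226.1, 230.7] 182 255 189 256
top tray_front 0.24 [140.7, 202.9] 117 154 192 215
top blank 0.62 [214.6, 208.7] 186 241 192 224
0.95
```

View pics/c1.png

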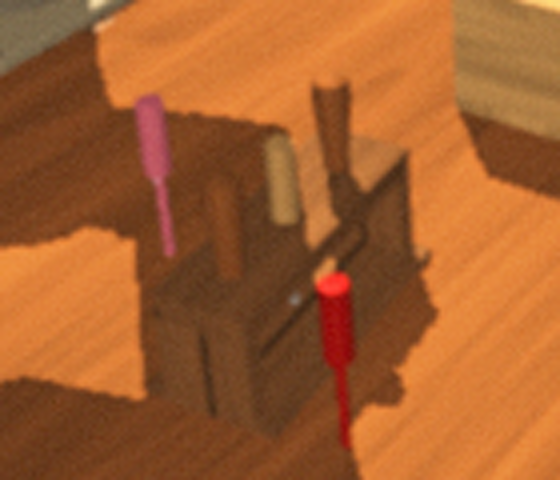

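View pics/c2.png

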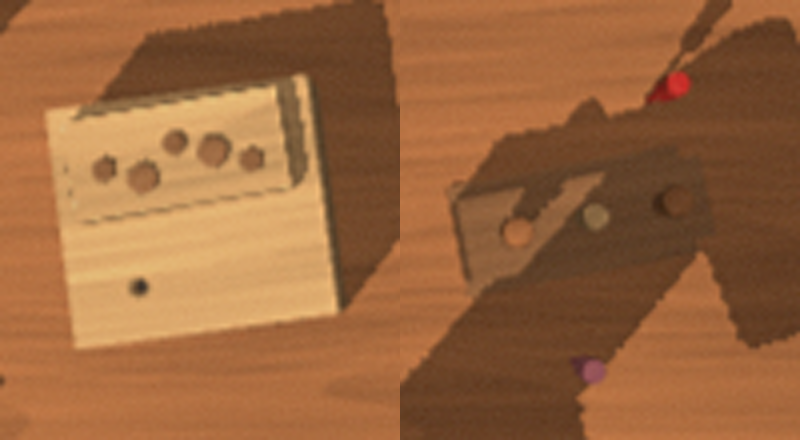

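Run:
```python
from h import *
ct=imaging.camera_model("top");cs=imaging.camera_model("scene")
cr=lambda x,y,o:(o+ (x)/4-.4,170+y/4-.4)
P=dict(pin=(cr(595-400,216,290),.152),ga=(cr(517-400,231,290),.167),gb=(cr(675-400,201,290),.167),hole=(cr(139,287,170),.12),
 rc1=(cr(470-400,297,290),.092),rc0=(cr(452-400,190,290),.092),rc3=(cr(712-400,236,290),.092),
 sA=(cr(75,349,170),.12),sB=(cr(340,314,170),.12),sC=(cr(45,110,170),.12),sD=(cr(305,73,170),.12))
W={}
for k,(p,z) in P.items(): W[k]=atz(ct,p,z);print(k,np.round(W[k],4))
for k,a,b in(("pintop",cr(595-400,216,290),(160+278/4,180+137/4)),("pink",cr(594-400,370,290),(160+150/4,180+98/4)),("red",cr(678-400,84,290),(160+334/4,180+280/4))):
    print(k,tri(ray(ct,a),ray(cs,b)))
print(np.degrees(np.arctan2(*( (W['ga']-W['gb'])[[0,1]]))),np.degrees(np.arctan2(*((W['sA']-W['sB'])[[0,1]]))))
s=robot.read_state();print(R.from_rotvec(s['orientation']).as_matrix().round(3))
cm=imaging.camera_model("wrist");M=R.from_rotvec(s['orientation']).as_matrix()
print("cam in tool",M.T@(cm['position']-s['tool_pos']),(M.T@R.from_rotvec(cm['orientation']).as_matrix()).round(3))
```

```text
pin [ 0.5288 -0.1966  0.152 ]
ga [ 0.5183 -0.1321  0.167 ]
gb [ 0.5388 -0.2582  0.167 ]
hole [0.4823 0.2436 0.12  ]
rc1 [ 0.4644 -0.0982  0.092 ]
rc0 [ 0.5551 -0.0856  0.092 ]
rc3 [ 0.5104 -0.3033  0.092 ]
sA [0.4324 0.2977 0.12  ]
sB [0.4558 0.0774 0.12  ]
sC [0.6317 0.3195 0.12  ]
sD [0.6565 0.1017 0.12  ]
pintop (array([ 0.52792429, -0.19677329,  0.15567193]), np.float64(0.0022457153365238744))
pink (array([ 0.40402215, -0.19407146,  0.13719242]), np.float64(0.0006213316963599673))
red (array([ 0.63519359, -0.27010124,  0.13631205]), np.float64(0.00018061703591877929))
-9.233752880243019 -6.049358110459486
[[-0.909 -0.     0.417]
 [-0.417 -0.    -0.909]
 [ 0.    -1.     0.   ]]
cam in tool [-0.07876735 -0.14725165  0.00015516] [[ 0.     0.96   0.279]
 [ 0.001 -0.279  0.96 ]
 [ 1.     0.    -0.001]]
```

```bash
cat >> h.py <<'E'
def plan(target,heading,n):
    """rows (rounded) toward world target, tool z heading deg, n rows"""
    s=robot.read_state();M=R.from_rotvec(s['orientation']).as_matrix()
    th=np.degrees(np.arctan2(M[1,2],M[0,2]));dth=(heading-th+180)%360-180
    d=(np.array(target)-s['tool_pos'])/n
    print('from',s['tool_pos'].round(4),'th',round(th,2),'dth',round(dth,2),'tilt',M[:,1].round(4))
    for k in range(n):
        a=np.radians(th+dth*k/n);c,si=np.cos(a),np.sin(a)
        print([round(v,4) for v in (d[0]*si-d[1]*c,-d[2],d[0]*c+d[1]*si)],[0,round(-dth/n,2),0])
E
python3 - <<'E'
from h import *
plan([.528,-.197,.275],9.2,15)
E
```

```text
from [ 0.25   -0.5454  0.2376] th -65.37 dth 74.57 tilt [-0. -0. -1.]
[np.float64(-0.0265), np.float64(-0.0025), np.float64(-0.0134)] [0, np.float64(-4.97), 0]
[np.float64(-0.0276), np.float64(-0.0025), np.float64(-0.011)] [0, np.float64(-4.97), 0]
[np.float64(-0.0284), np.float64(-0.0025), np.float64(-0.0086)] [0, np.float64(-4.97), 0]
[np.float64(-0.0291), np.float64(-0.0025), np.float64(-0.0061)] [0, np.float64(-4.97), 0]
[np.float64(-0.0295), np.float64(-0.0025), np.float64(-0.0036)] [0, np.float64(-4.97), 0]
[np.float64(-0.0297), np.float64(-0.0025), np.float64(-0.001)] [0, np.float64(-4.97), 0]
[np.float64(-0.0297), np.float64(-0.0025), np.float64(0.0016)] [0, np.float64(-4.97), 0]
[np.float64(-0.0294), np.float64(-0.0025), np.float64(0.0041)] [0, np.float64(-4.97), 0]
[np.float64(-0.029), np.float64(-0.0025), np.float64(0.0067)] [0, np.float64(-4.97), 0]
[np.float64(-0.0283), np.float64(-0.0025), np.float64(0.0092)] [0, np.float64(-4.97), 0]
[np.float64(-0.0274), np.float64(-0.0025), np.float64(0.0116)] [0, np.float64(-4.97), 0]
[np.float64(-0.0263), np.float64(-0.0025), np.float64(0.0139)] [0, np.float64(-4.97), 0]
[np.float64(-0.025), np.float64(-0.0025), np.float64(0.0161)] [0, np.float64(-4.97), 0]
[np.float64(-0.0235), np.float64(-0.0025), np.float64(0.0182)] [0, np.float64(-4.97), 0]
[np.float64(-0.0218), np.float64(-0.0025), np.float64(0.0202)] [0, np.float64(-4.97), 0]
```

Things that could be taken for the pin (scene pixels):
- Light, straight, slim handle in the middle rack hole (231,222). Choose this one: it is light wood, and the shortest and slimmest in the rack.
- Dark pear-shaped gouges at (243,210) and (215,233).
- Pink look-alike at (198,220) and red one at (245,264), both outside the rack.

The crop c1 confirms the middle hole. In the top view the pin is at (338,224) and the access hole at (204,241).

Call:
carry_out --motion '[-0.0265,-0.0025,-0.0134,0,-4.97,0,0.1,-0.0276,-0.0025,-0.011,0,-4.97,0,0.1,-0.0284,-0.0025,-0.0086,0,-4.97,0,0.1,-0.0291,-0.0025,-0.0061,0,-4.97,0,0.1,-0.0295,-0.0025,-0.0036,0,-4.97,0,0.1]'

```text
t: 1.45
tool_pos: [0.3422, -0.4279, 0.2496]
orientation: [-0.794, 1.703, -1.702]
force: [-0.4, 0.3, 0.8]
opening: 0.0577
```

Call:
carry_out --motion '[-0.0297,-0.0025,-0.001,0,-4.97,0,0.1,-0.0297,-0.0025,0.0016,0,-4.97,0,0.1,-0.0294,-0.0025,0.0041,0,-4.97,0,0.1,-0.029,-0.0025,0.0067,0,-4.97,0,0.1,-0.0283,-0.0025,0.0092,0,-4.97,0,0.1]'

```text
t: 1.95
tool_pos: [0.4363, -0.3051, 0.2632]
orientation: [-1.083, 1.388, -1.39]
force: [1.2, -1.0, 1.3]
opening: 0.051
```

Call:
carry_out --motion '[-0.0274,-0.0025,0.0116,0,-4.97,0,0.1,-0.0263,-0.0025,0.0139,0,-4.97,0,0.1,-0.025,-0.0025,0.0161,0,-4.97,0,0.1,-0.0235,-0.0025,0.0182,0,-4.97,0,0.1,-0.0218,-0.0025,0.0202,0,-4.97,0,0.1]'

```text
t: 2.45
tool_pos: [0.5283, -0.1803, 0.2769]
orientation: [-1.3, 1.055, -1.059]
force: [0.3, -0.2, -0.9]
opening: 0.0509
```

Run:
```python
from h import *
plan([.528,-.197,.275],9.2,5)
im=imaging.read_camera("wrist");cv2.imwrite("pics/w1.png",im)
```

```text
from [ 0.5283 -0.1803  0.2769] th 11.76 dth -2.56 tilt [ 0.0017 -0.002  -1.    ]
[np.float64(0.0033), np.float64(0.0004), np.float64(-0.0008)] [0, np.float64(0.51), 0]
[np.float64(0.0033), np.float64(0.0004), np.float64(-0.0007)] [0, np.float64(0.51), 0]
[np.float64(0.0033), np.float64(0.0004), np.float64(-0.0007)] [0, np.float64(0.51), 0]
[np.float64(0.0033), np.float64(0.0004), np.float64(-0.0007)] [0, np.float64(0.51), 0]
[np.float64(0.0033), np.float64(0.0004), np.float64(-0.0006)] [0, np.float64(0.51), 0]
```

View pics/w1.png

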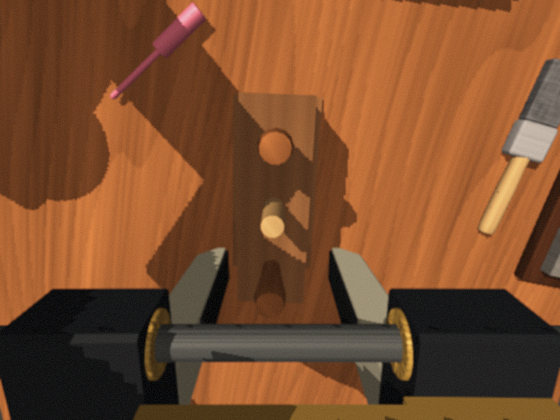

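Run:
```python
from h import *
cm=imaging.camera_model("wrist")
print(atz(cm,(272.5,226),.152), atz(cm,(275,144),.167))
for q in((236,94),(317,95),(242,300)): print(atz(cm,q,.092))
im=cv2.imread("pics/w1.png");cv2.imwrite("pics/c3.png",cv2.resize(im[90:320,200:350],None,fx=3,fy=2.6))
plan([.528,-.197,.22],9.2,5)
```

```text
[ 0.53070285 -0.19289199  0.152     ] [ 0.51863374 -0.12635916  0.167     ]
[ 0.47668803 -0.09823244  0.092     ]
[ 0.54762609 -0.08373002  0.092     ]
[ 0.51992885 -0.30093941  0.092     ]
from [ 0.5305 -0.1767  0.2773] th 12.22 dth -3.02 tilt [ 0.0037  0.     -1.    ]
[np.float64(0.0039), np.float64(0.0115), np.float64(-0.0014)] [0, np.float64(0.6), 0]
[np.float64(0.0039), np.float64(0.0115), np.float64(-0.0013)] [0, np.float64(0.6), 0]
[np.float64(0.0039), np.float64(0.0115), np.float64(-0.0013)] [0, np.float64(0.6), 0]
[np.float64(0.0039), np.float64(0.0115), np.float64(-0.0012)] [0, np.float64(0.6), 0]
[np.float64(0.0039), np.float64(0.0115), np.float64(-0.0012)] [0, np.float64(0.6), 0]
```

View pics/c3.png

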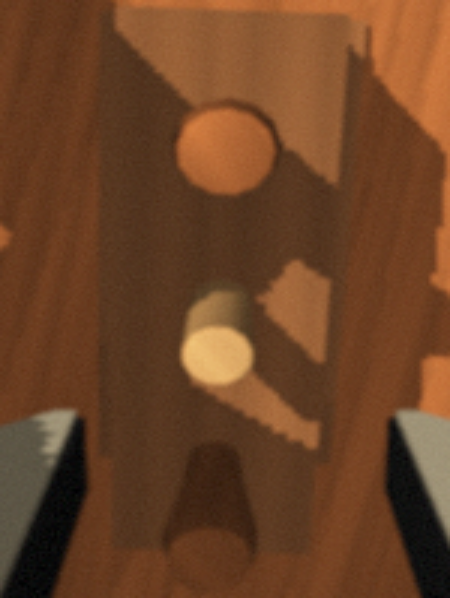

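Call:
carry_out --motion '[0.0039,0.0115,-0.0014,0,0.6,0,0.1,0.0039,0.0115,-0.0013,0,0.6,0,0.1,0.0039,0.0115,-0.0013,0,0.6,0,0.1,0.0039,0.0085,-0.0012,0,0.6,0,0.1,0,0,0,0,0,0,0.1]'

```text
t: 3.0
tool_pos: [0.527, -0.1952, 0.2288]
orientation: [-1.282, 1.086, -1.087]
force: [0.2, 0.6, -0.5]
opening: 0.051
```

Run:
```python
from h import *
cm=imaging.camera_model("wrist")
im=imaging.read_camera("wrist");cv2.imwrite("pics/w2.png",im)
plan([.528,-.197,.22],9.2,5)
print(np.abs(imaging.camera_model("wrist")["position"]-cm["position"]))
for n in ("pin",):
  for o in models.outline_of("wrist",n)[:3]:
    ys,xs=np.where(o["pixels"]);print(n,o["confidence"],o["pixel"],xs.min(),xs.max(),ys.min(),ys.max(),atz(cm,o["pixel"],.152))
np.save("cm2.npy",cm,allow_pickle=True)
cv2.imwrite("pics/c4.png",cv2.resize(im[60:420,180:380],None,fx=3,fy=1.6))
```

```text
from [ 0.5272 -0.1951  0.2295] th 9.47 dth -0.27 tilt [ 1.5e-03  1.0e-04 -1.0e+00]
[np.float64(0.0004), np.float64(0.0019), np.float64(0.0001)] [0, np.float64(0.05), 0]
[np.float64(0.0004), np.float64(0.0019), np.float64(0.0001)] [0, np.float64(0.05), 0]
[np.float64(0.0004), np.float64(0.0019), np.float64(0.0001)] [0, np.float64(0.05), 0]
[np.float64(0.0004), np.float64(0.0019), np.float64(0.0001)] [0, np.float64(0.05), 0]
[np.float64(0.0004), np.float64(0.0019), np.float64(0.0001)] [0, np.float64(0.05), 0]
[8.84698374e-05 1.21638221e-04 6.12740600e-04]
pin 0.94 [280.2, 219.3] 264 292 196 241 [ 0.5283486 -0.1891822  0.152    ]
pin 0.85 [147.3, 26.7] 88 186 0 90 [ 0.43452005 -0.08779211  0.152     ]
pin 0.4 [386.1, 288.2] 384 387 286 291 [ 0.6104377  -0.22728137  0.152     ]
```

View pics/w2.png

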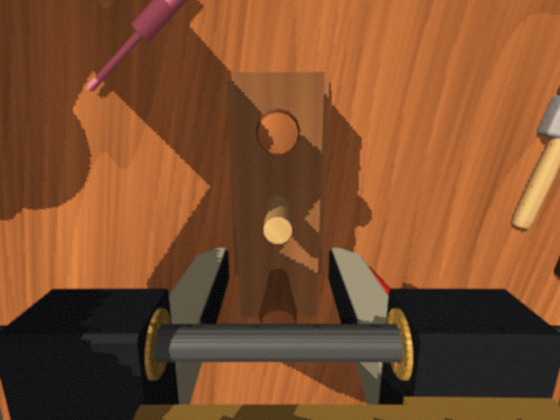

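Run:
```python
from h import *
cm=np.load("cm2.npy",allow_pickle=True).item()
im=cv2.imread("pics/w2.png").astype(int)
for q,z in(((278,229.5),.152),((278,132),.167),((231.5,72),.092),((324,72),.092),((238,315),.092),((319,316),.092)): print(q,atz(cm,q,z).round(4))
# bright top ellipse
m=(im[...,2]>150)&(im[...,1]>115); m[:200]=0;m[245:]=0;m[:,:255]=0;m[:,300:]=0
ys,xs=np.where(m);print(xs.mean(),ys.mean(),xs.min(),xs.max(),ys.min(),ys.max())
print(atz(cm,(xs.mean(),ys.mean()),.152))
plan(list(atz(cm,(xs.mean(),ys.mean()),.152)[:2])+[.13],9.2,5)
```

```text
(278, 229.5) [ 0.5281 -0.1965  0.152 ]
(278, 132) [ 0.5174 -0.1322  0.167 ]
(231.5, 72) [ 0.4767 -0.0997  0.092 ]
(324, 72) [ 0.5452 -0.0883  0.092 ]
(238, 315) [ 0.5091 -0.3052  0.092 ]
(319, 316) [ 0.5825 -0.2942  0.092 ]
276.68831168831167 228.2770562770563 263 291 209 243
[ 0.5270705  -0.19580955  0.152     ]
from [ 0.5278 -0.1949  0.2305] th 9.51 dth -0.31 tilt [ 2.9e-03 -4.0e-04 -1.0e+00]
[np.float64(0.0002), np.float64(0.0201), np.float64(-0.0002)] [0, np.float64(0.06), 0]
[np.float64(0.0002), np.float64(0.0201), np.float64(-0.0002)] [0, np.float64(0.06), 0]
[np.float64(0.0002), np.float64(0.0201), np.float64(-0.0002)] [0, np.float64(0.06), 0]
[np.float64(0.0002), np.float64(0.0201), np.float64(-0.0002)] [0, np.float64(0.06), 0]
[np.float64(0.0002), np.float64(0.0201), np.float64(-0.0002)] [0, np.float64(0.06), 0]
```

Call:
carry_out --motion '[0.0005,0.02,0.0001,0,0,0,0.1,0.0005,0.02,0,0,0,0,0.1,0.0005,0.02,0,0,0,0,0.1,0,0.02,0,0,0,0,0.1,0,0.014,0,0,0,0,0.1]'

```text
t: 3.6
tool_pos: [0.5322, -0.1996, 0.1407]
orientation: [-1.277, 1.075, -1.099]
force: [-0.6, -0.1, -0.3]
opening: 0.051
```

Run:
```python
from h import *
plan([.5281,-.1967,.13],9.2,3)
im=imaging.read_camera("wrist");cv2.imwrite("pics/w3.png",im)
```

```text
from [ 0.5322 -0.1996  0.1407] th 9.37 dth -0.17 tilt [ 0.0143 -0.0054 -0.9999]
[np.float64(-0.0012), np.float64(0.0036), np.float64(-0.0012)] [0, np.float64(0.06), 0]
[np.float64(-0.0012), np.float64(0.0036), np.float64(-0.0012)] [0, np.float64(0.06), 0]
[np.float64(-0.0012), np.float64(0.0036), np.float64(-0.0012)] [0, np.float64(0.06), 0]
```

View pics/w3.png

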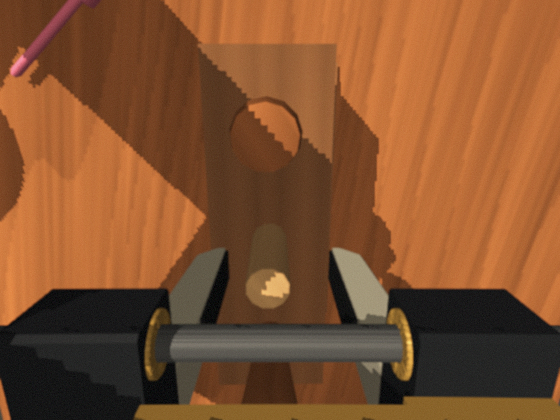

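```bash
cat >> h.py <<'E'
def plan(target,heading,n,grip=None):
    s=robot.read_state();M=R.from_rotvec(s['orientation'])
    a=np.radians(heading);y=np.array([0,0,-1.]);z=np.array([np.cos(a),np.sin(a),0])
    Rd=R.from_matrix(np.c_[np.cross(y,z),y,z])
    rv=(M.inv()*Rd).as_rotvec();d=(np.array(target)-s['tool_pos'])/n
    m=M.as_matrix()
    print('t',s['t'],'pos',s['tool_pos'].round(4),'head',round(np.degrees(np.arctan2(m[1,2],m[0,2])),2),'y',m[:,1].round(4),'F',s['force'].round(1),'open',round(s['opening'],4))
    for k in range(n):
        Mk=M*R.from_rotvec(rv*k/n)
        print([float(round(v,4)) for v in Mk.inv().apply(d)],[float(v) for v in np.degrees(rv/n).round(2)])
E
python3 - <<'E'
from h import *
plan([.5281,-.1967,.13],9.2,3)
E
```

```text
t 3.65 pos [ 0.5312 -0.1991  0.1383] head 9.37 y [ 0.0116 -0.0042 -0.9999] F [-1.1  1.4 -1.7] open 0.0509
[-0.001, 0.0028, -0.0009] [-0.21, 0.06, 0.11]
[-0.001, 0.0028, -0.0009] [-0.21, 0.06, 0.11]
[-0.001, 0.0028, -0.0009] [-0.21, 0.06, 0.11]
```

Call:
carry_out --motion '[0,0,0,0,0,0,0.1,-0.001,0.0028,-0.0009,-0.2,0.06,0.1,0.1,-0.001,0.0028,-0.0009,-0.2,0.06,0.1,0.1,-0.001,0.0025,-0.0009,-0.2,0.06,0.1,0.1,0,0,0,0,0,0,0.1]'

```text
t: 4.15
tool_pos: [0.5294, -0.1972, 0.133]
orientation: [-1.28, 1.087, -1.094]
force: [0.4, 0.6, 0.1]
opening: 0.051
```

Run:
```python
from h import *
plan([.5281,-.1967,.13],9.2,3)
```

```text
t 4.15 pos [ 0.5294 -0.1972  0.133 ] head 9.16 y [ 0.0031 -0.002  -1.    ] F [0.4 0.6 0.1] open 0.051
[-0.0002, 0.001, -0.0004] [-0.05, -0.01, 0.05]
[-0.0002, 0.001, -0.0004] [-0.05, -0.01, 0.05]
[-0.0002, 0.001, -0.0004] [-0.05, -0.01, 0.05]
```

Call:
carry_out --motion '[-0.0007,0.003,-0.0012,-0.15,0,0.15,0.1,0,0,0,0,0,0,0.1,0,0,0,0,0,0,-0.3,0,0,0,0,0,0,-0.5,0,0,0,0,0,0,-0.7]' --squeeze 15

```text
t: 4.65
tool_pos: [0.5286, -0.1969, 0.1307]
orientation: [-1.28, 1.09, -1.091]
force: [0.2, 0.0, 0.9]
opening: 0.0317
```

Call:
carry_out --motion '[0,0,0,0,0,0,-1,0,0,0,0,0,0,-1,0,0,0,0,0,0,-1,0,0,0,0,0,0,-1,0,0,0,0,0,0,-1]' --squeeze 30

```text
t: 5.15
tool_pos: [0.5286, -0.1969, 0.1307]
orientation: [-1.28, 1.089, -1.091]
force: [0.1, -0.3, 0.4]
opening: 0.0195
```

Run:
```python
from h import *
plan([.5281,-.1967,.23],9.2,5)
im=imaging.read_camera("wrist");cv2.imwrite("pics/w4.png",im)
```

```text
t 5.15 pos [ 0.5286 -0.1969  0.1307] head 9.17 y [ 1.3e-03 -4.0e-04 -1.0e+00] F [ 0.1 -0.3  0.4] open 0.0195
[-0.0, -0.0199, -0.0001] [-0.01, -0.01, 0.01]
[-0.0, -0.0199, -0.0001] [-0.01, -0.01, 0.01]
[-0.0, -0.0199, -0.0001] [-0.01, -0.01, 0.01]
[-0.0, -0.0199, -0.0001] [-0.01, -0.01, 0.01]
[-0.0001, -0.0199, -0.0001] [-0.01, -0.01, 0.01]
```

View pics/w4.png

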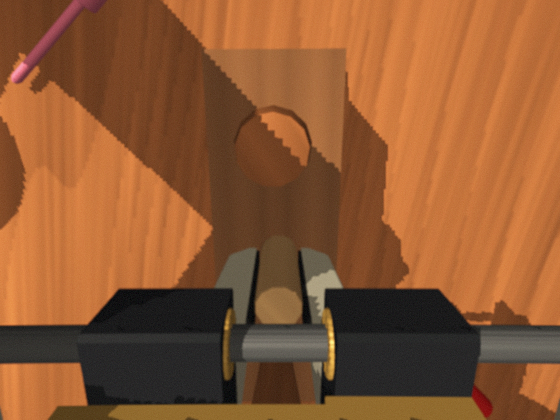

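Call:
carry_out --motion '[0,-0.004,0,0,0,0,-1,0,-0.008,0,0,0,0,-1,0,-0.008,0,0,0,0,-1,0,-0.008,0,0,0,0,-1,0,-0.008,0,0,0,0,-1]'

```text
t: 5.7
tool_pos: [0.5279, -0.1966, 0.1686]
orientation: [-1.281, 1.091, -1.09]
force: [0.8, 0.3, -1.4]
opening: 0.0194
```

Run:
```python
from h import *
plan([.5286,-.1969,.23],9.2,7)
```

```text
t 5.7 pos [ 0.5279 -0.1966  0.1686] head 9.16 y [-5.e-04  5.e-04 -1.e+00] F [ 0.8  0.3 -1.4] open 0.0194
[0.0001, -0.0088, 0.0001] [0.0, -0.01, -0.0]
[0.0001, -0.0088, 0.0001] [0.0, -0.01, -0.0]
[0.0001, -0.0088, 0.0001] [0.0, -0.01, -0.0]
[0.0001, -0.0088, 0.0001] [0.0, -0.01, -0.0]
[0.0001, -0.0088, 0.0001] [0.0, -0.01, -0.0]
[0.0001, -0.0088, 0.0001] [0.0, -0.01, -0.0]
[0.0001, -0.0088, 0.0001] [0.0, -0.01, -0.0]
```

Call:
carry_out --motion '[0.0003,-0.01,0.0003,0,0,0,-1,0,-0.01,0,0,0,0,-1,0,-0.01,0,0,0,0,-1,0,-0.01,0,0,0,0,-1,0,-0.012,0,0,0,0,-1]'

```text
t: 6.2
tool_pos: [0.5285, -0.1969, 0.2259]
orientation: [-1.28, 1.09, -1.091]
force: [0.4, 0.2, -1.4]
opening: 0.0194
```

Call:
carry_out --motion '[0,-0.02,0,0,0,0,-1,0,-0.02,0,0,0,0,-1,0,-0.02,0,0,0,0,-1,0,-0.02,0,0,0,0,-1,0,-0.015,0,0,0,0,-1]'

```text
t: 6.7
tool_pos: [0.5276, -0.1966, 0.3271]
orientation: [-1.281, 1.091, -1.09]
force: [-0.1, 0.1, -0.5]
opening: 0.0195
```

Run:
```python
from h import *
plan([.4823,.2436,.30],9.2,13)
im=imaging.read_camera("scene");cv2.imwrite("pics/s2.png",cv2.resize(im[100:310,150:380],None,fx=3,fy=2.8))
```

```text
t 6.7 pos [ 0.5276 -0.1966  0.3271] head 9.17 y [-3.e-04  4.e-04 -1.e+00] F [-0.1  0.1 -0.5] open 0.0195
[-0.034, 0.0021, 0.002] [0.0, -0.0, -0.0]
[-0.034, 0.0021, 0.002] [0.0, -0.0, -0.0]
[-0.034, 0.0021, 0.002] [0.0, -0.0, -0.0]
[-0.034, 0.0021, 0.002] [0.0, -0.0, -0.0]
[-0.034, 0.0021, 0.002] [0.0, -0.0, -0.0]
[-0.034, 0.0021, 0.002] [0.0, -0.0, -0.0]
[-0.034, 0.0021, 0.002] [0.0, -0.0, -0.0]
[-0.034, 0.0021, 0.002] [0.0, -0.0, -0.0]
[-0.034, 0.0021, 0.002] [0.0, -0.0, -0.0]
[-0.034, 0.0021, 0.002] [0.0, -0.0, -0.0]
[-0.034, 0.0021, 0.002] [0.0, -0.0, -0.0]
[-0.034, 0.0021, 0.002] [0.0, -0.0, -0.0]
[-0.034, 0.0021, 0.002] [0.0, -0.0, -0.0]
```

View pics/s2.png

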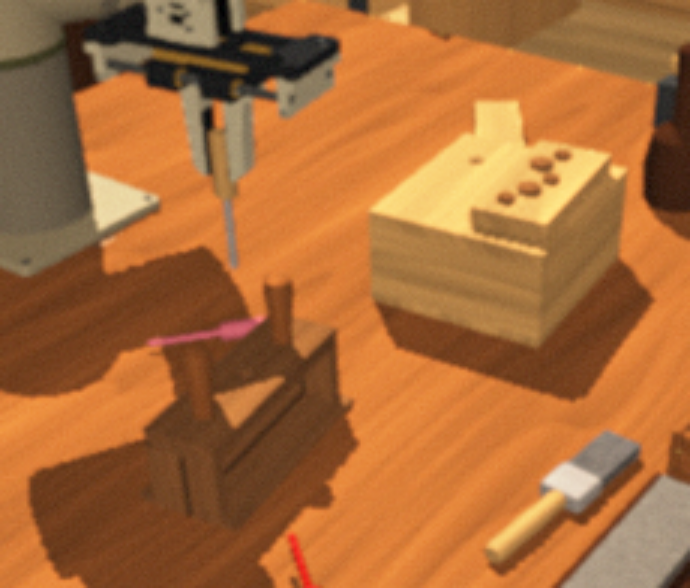

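Call:
carry_out --motion '[-0.034,0.002,0.002,0,0,0,-1,-0.034,0.002,0.002,0,0,0,-1,-0.034,0.002,0.002,0,0,0,-1,-0.034,0.002,0.002,0,0,0,-1,-0.034,0.002,0.002,0,0,0,-1]'

```text
t: 7.25
tool_pos: [0.5112, -0.0267, 0.3197]
orientation: [-1.277, 1.092, -1.101]
force: [0.5, -0.2, -0.4]
opening: 0.0194
```

Call:
carry_out --motion '[-0.034,0.002,0.002,0,0,0,-1,-0.034,0.002,0.002,0,0,0,-1,-0.034,0.002,0.002,0,0,0,-1,-0.02,0.002,0.001,0,0,0,-1,0,0,0,0,0,0,-1]'

```text
t: 7.75
tool_pos: [0.4967, 0.1035, 0.3089]
orientation: [-1.28, 1.092, -1.095]
force: [0.3, 0.1, -1.1]
opening: 0.0194
```

Run:
```python
from h import *
plan([.4823,.2436,.27],9.2,5)
im=imaging.read_camera("scene");cv2.imwrite("pics/s3.png",cv2.resize(im,None,fx=1.4,fy=1.4))
cm=imaging.camera_model("wrist");
im=imaging.read_camera("wrist");cv2.imwrite("pics/w5.png",im)
```

```text
t 7.75 pos [0.4967 0.1035 0.3089] head 8.96 y [ 0.0012 -0.0018 -1.    ] F [ 0.3  0.1 -1.1] open 0.0194
[-0.0281, 0.0077, 0.0015] [-0.01, -0.05, 0.02]
[-0.0281, 0.0077, 0.0015] [-0.01, -0.05, 0.02]
[-0.0281, 0.0077, 0.0016] [-0.01, -0.05, 0.02]
[-0.0281, 0.0078, 0.0016] [-0.01, -0.05, 0.02]
[-0.0281, 0.0078, 0.0016] [-0.01, -0.05, 0.02]
```

View pics/s3.png

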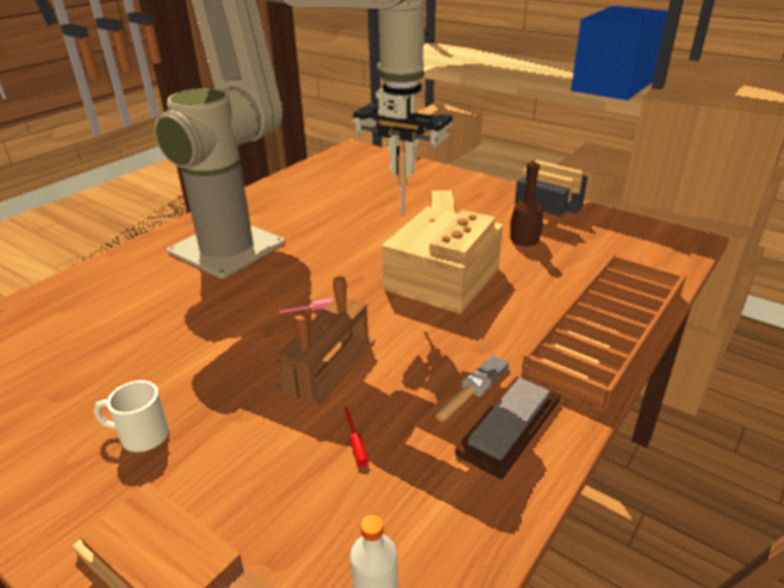

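View pics/w5.png

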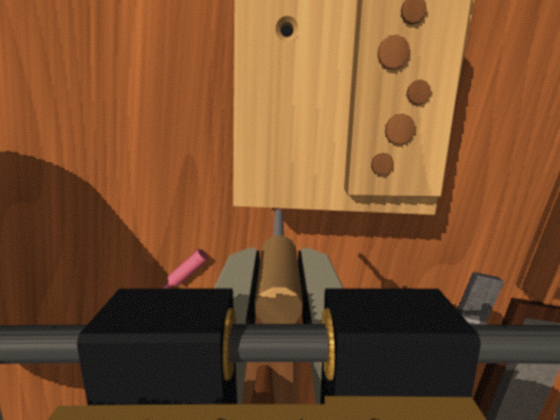

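Run:
```python
from h import *
s=robot.read_state();cm=imaging.camera_model("wrist")
M=R.from_rotvec(s['orientation']).as_matrix()
T=s['tool_pos']
print("pred tip px",proj(cm,T+M[:,1]*.1137),"top",proj(cm,T-M[:,1]*.0213))
print("hole",atz(cm,(287,28),.12),s['t'])
im=cv2.imread("pics/w5.png")
a=cv2.resize(im[195:325,240:320],None,fx=5,fy=4.5,interpolation=2)
b=cv2.resize(im[5:55,260:310],None,fx=7,fy=7,interpolation=2)
cv2.imwrite("pics/c5.png",np.hstack([a,np.vstack([b,np.zeros((a.shape[0]-350,350,3),np.uint8)])]))
plan([.4823,.2436,.27],9.2,5)
```

```text
pred tip px [277.00764306 211.61734799] top [276.17313533 307.56260631]
hole [0.48405877 0.24253156 0.12      ] 7.85
t 7.85 pos [0.4972 0.1014 0.3092] head 8.87 y [ 0.0017 -0.0028 -1.    ] F [ 0.3 -0.1 -0.3] open 0.0201
[-0.0286, 0.0078, 0.0014] [-0.01, -0.07, 0.04]
[-0.0286, 0.0078, 0.0015] [-0.01, -0.07, 0.04]
[-0.0286, 0.0078, 0.0015] [-0.01, -0.07, 0.04]
[-0.0286, 0.0078, 0.0015] [-0.01, -0.07, 0.04]
[-0.0286, 0.0078, 0.0016] [-0.01, -0.07, 0.04]
```

View pics/c5.png

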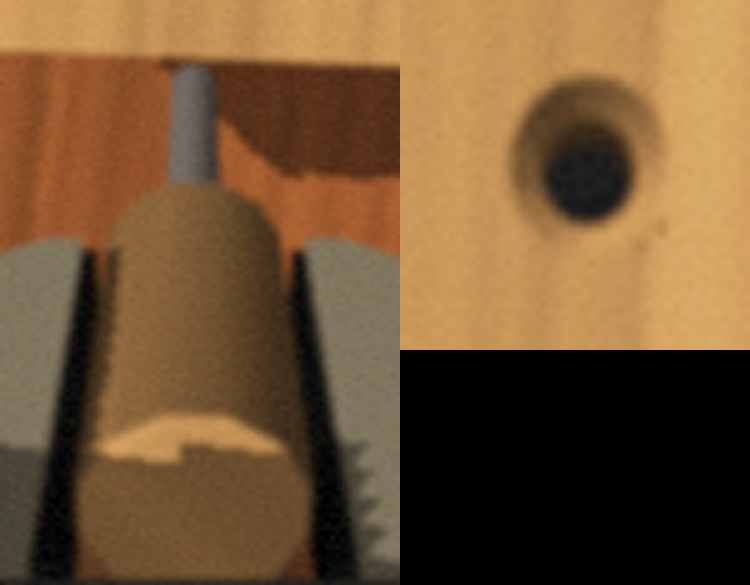

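Call:
carry_out --motion '[-0.028,0.007,0.0014,0,-0.07,0,-1,-0.028,0.007,0.0014,0,-0.07,0,-1,-0.028,0.007,0.0015,0,-0.07,0,-1,-0.028,0.007,0.0015,0,-0.07,0,-1,-0.015,0.005,0.001,0,0,0,-1]'

```text
t: 8.35
tool_pos: [0.4875, 0.2235, 0.2759]
orientation: [-1.277, 1.093, -1.106]
force: [0.6, 0.0, -0.7]
opening: 0.0195
```

Run:
```python
from h import *
plan([.4825,.2431,.265],9.2,4)
```

```text
t 8.35 pos [0.4875 0.2235 0.2759] head 8.5 y [ 0.005  -0.0056 -1.    ] F [ 0.6  0.  -0.7] open 0.0195
[-0.0051, 0.0027, -0.0005] [-0.06, -0.17, 0.09]
[-0.0051, 0.0027, -0.0005] [-0.06, -0.17, 0.09]
[-0.005, 0.0027, -0.0005] [-0.06, -0.17, 0.09]
[-0.005, 0.0027, -0.0005] [-0.06, -0.17, 0.09]
```

Call:
carry_out --motion '[-0.005,0.0027,-0.0005,-0.06,-0.17,0.09,-1,-0.005,0.0027,-0.0005,-0.06,-0.17,0.09,-1,-0.005,0.0027,-0.0005,-0.06,-0.17,0.09,-1,-0.003,0.0027,-0.0005,-0.06,-0.17,0.09,-1,0,0,0,0,0,0,-1]'

```text
t: 8.85
tool_pos: [0.4837, 0.2389, 0.2638]
orientation: [-1.282, 1.092, -1.092]
force: [-0.8, -0.2, -1.0]
opening: 0.0197
```

Run:
```python
from h import *
plan([.4825,.2431,.265],9.2,1)
s=robot.read_state();cm=imaging.camera_model("wrist")
im=imaging.read_camera("wrist");cv2.imwrite("pics/w6.png",im)
M=R.from_rotvec(s['orientation']).as_matrix();T=s['tool_pos']
print("pred tip px",proj(cm,T+M[:,1]*.1137),"hole pred",proj(cm,[.4825,.2431,.12]))
a=cv2.resize(im[150:260,230:330],None,fx=6,fy=5,interpolation=2)
cv2.imwrite("pics/c6.png",a)
np.save("cm6.npy",cm,allow_pickle=True)
```

```text
t 8.85 pos [0.4837 0.2389 0.2638] head 9.11 y [-0.0013 -0.0014 -1.    ] F [-0.8 -0.2 -1. ] open 0.0197
[-0.0044, -0.0013, -0.0005] [0.09, -0.09, 0.07]
pred tip px [277.00993531 211.63466332] hole pred [276.74665896 196.36908305]
```

View pics/c6.png

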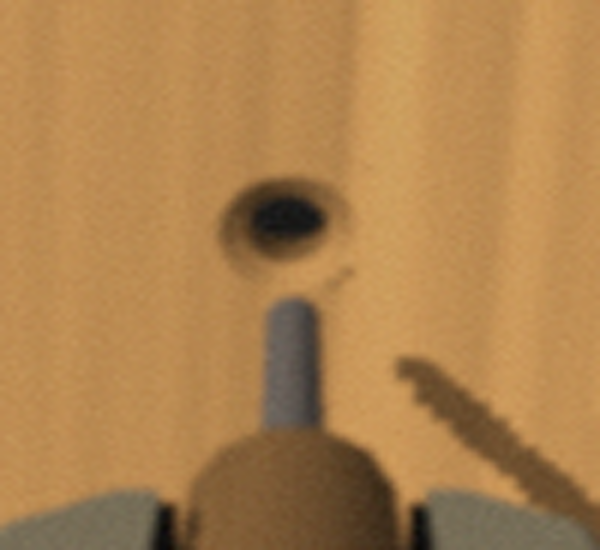

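Run:
```python
from h import *
cm=np.load("cm6.npy",allow_pickle=True).item()
h=atz(cm,(277.1,195.6),.12);t=atz(cm,(278.4,213.6),.2638-.1137)
print(h,t,h-t); T=np.array([.4837,.2389,.2638])
print("TCP goal",(T+h-t)[:2])
g=(T+h-t)[:2]
# rim check
r=[proj(cm,t+np.array([3.5e-3*np.cos(a),3.5e-3*np.sin(a),0])) for a in np.linspace(0,6.28,13)]
print(np.min(r,0),np.max(r,0))
plan([g[0],g[1],.25],9.2,3)
```

```text
[0.48269038 0.24381211 0.12      ] [0.48485253 0.23732756 0.1501    ] [-0.00216215  0.00648455 -0.0301    ]
TCP goal [0.48153785 0.24538455]
[273.9234263  209.30647381] [282.87266496 217.86213561]
t 8.9 pos [0.4838 0.2388 0.264 ] head 9.1 y [-9.0e-04 -1.4e-03 -1.0e+00] F [-0.1 -0.  -0.7] open 0.0194
[-0.0023, 0.0047, -0.0004] [0.02, -0.03, 0.02]
[-0.0023, 0.0047, -0.0004] [0.02, -0.03, 0.02]
[-0.0023, 0.0047, -0.0004] [0.02, -0.03, 0.02]
```

Call:
carry_out --motion '[-0.0023,0.006,-0.0004,0,0,0,-1,-0.0023,0.006,-0.0004,0,0,0,-1,-0.0018,0.006,-0.0004,0,0,0,-1,0,0.003,0,0,0,0,-1,0,0,0,0,0,0,-1]'

```text
t: 9.4
tool_pos: [0.4817, 0.2446, 0.2413]
orientation: [-1.281, 1.092, -1.093]
force: [-0.6, 0.6, -0.8]
opening: 0.0195
```

Run:
```python
from h import *
plan([.4815,.2451,.243],9.2,1)
s=robot.read_state();cm=imaging.camera_model("wrist")
im=imaging.read_camera("wrist");cv2.imwrite("pics/w7.png",im)
M=R.from_rotvec(s['orientation']).as_matrix();T=s['tool_pos']
print("pred tip px",proj(cm,T+M[:,1]*.1137),T)
a=cv2.resize(im[170:250,230:330],None,fx=7,fy=7,interpolation=2)
cv2.imwrite("pics/c7.png",a)
np.save("cm7.npy",cm,allow_pickle=True)
```

```text
t 9.4 pos [0.4817 0.2446 0.2413] head 9.05 y [-4.0e-04 -1.6e-03 -1.0e+00] F [-0.6  0.6 -0.8] open 0.0195
[-0.0005, -0.0017, -0.0001] [0.04, -0.15, 0.09]
pred tip px [277.01719209 211.61447285] [0.48166212 0.24461094 0.2413182 ]
```

View pics/c7.png

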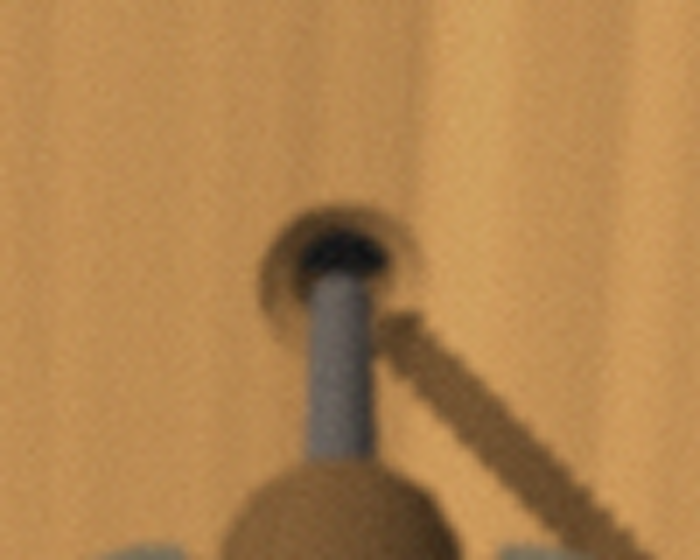

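Call:
carry_out --motion '[0,0.004,0,0,0,0,-1,0,0.004,0,0,0,0,-1,0,0.004,0,0,0,0,-1,0,0.004,0,0,0,0,-1,0,0.004,0,0,0,0,-1]'

```text
t: 9.95
tool_pos: [0.4823, 0.2447, 0.221]
orientation: [-1.28, 1.091, -1.094]
force: [-0.4, -0.3, -1.4]
opening: 0.02
```

Run:
```python
from h import *
plan([.4817,.2446,.205],9.2,5)
s=robot.read_state();print(s['wrist_torque'])
im=imaging.read_camera("wrist")
a=cv2.resize(im[170:250,230:330],None,fx=7,fy=7,interpolation=2)
cv2.imwrite("pics/c8.png",a)
```

```text
t 9.95 pos [0.4823 0.2447 0.221 ] head 9.04 y [ 1.4e-03 -9.0e-04 -1.0e+00] F [-0.4 -0.3 -1.4] open 0.02
[0.0, 0.0032, -0.0001] [-0.01, -0.03, 0.01]
[0.0, 0.0032, -0.0001] [-0.01, -0.03, 0.01]
[0.0, 0.0032, -0.0001] [-0.01, -0.03, 0.01]
[0.0, 0.0032, -0.0001] [-0.01, -0.03, 0.01]
[0.0, 0.0032, -0.0001] [-0.01, -0.03, 0.01]
[-0.0144972  -0.07821236  0.03576603]
```

View pics/c8.png

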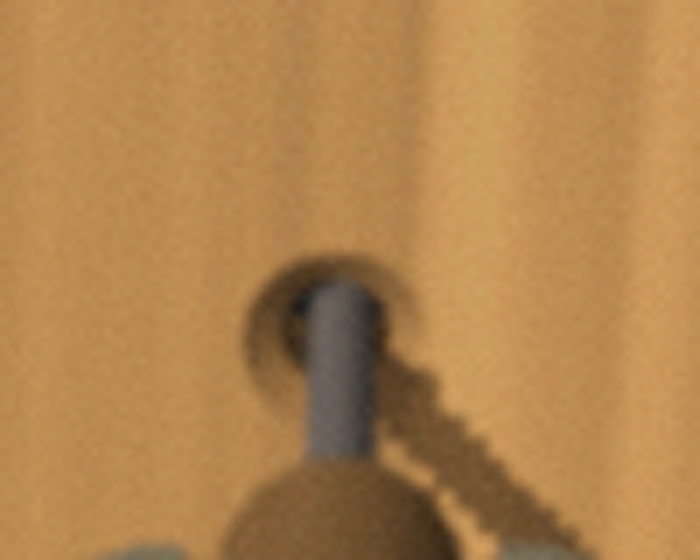

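Call:
carry_out --motion '[0,0.004,-0.0004,-0.03,0,0.03,-1,0,0.004,-0.0003,-0.02,0,0,-1,0,0.004,0,0,0,0,-1,0,0.003,0,0,0,0,-1,0,0.001,0,0,0,0,-1]'

```text
t: 10.5
tool_pos: [0.4811, 0.2444, 0.2024]
orientation: [-1.281, 1.093, -1.092]
force: [0.6, 0.7, -0.4]
opening: 0.0196
```

Run:
```python
from h import *
plan([.4817,.2446,.200],9.2,5)
```

```text
t 10.5 pos [0.4811 0.2444 0.2024] head 9.04 y [-0.0011 -0.0011 -1.    ] F [ 0.6  0.7 -0.4] open 0.0196
[-0.0, 0.0005, 0.0001] [0.01, -0.03, 0.01]
[-0.0, 0.0005, 0.0001] [0.01, -0.03, 0.01]
[-0.0, 0.0005, 0.0001] [0.01, -0.03, 0.01]
[-0.0, 0.0005, 0.0001] [0.01, -0.03, 0.01]
[-0.0, 0.0005, 0.0001] [0.01, -0.03, 0.01]
```

Call:
carry_out --motion '[0,0.0008,0.0003,0,0,0,-1,0,0.0008,0,0,0,0,-1,0,0.0008,0,0,0,0,-1,0,0.0008,0,0,0,0,-1,0,0.0008,0,0,0,0,-1]'

```text
t: 11.0
tool_pos: [0.4817, 0.2445, 0.1986]
orientation: [-1.281, 1.092, -1.093]
force: [0.4, 0.1, -0.4]
opening: 0.0196
```

Run:
```python
from h import *
plan([.4817,.2446,.195],9.2,1)
```

```text
t 11.0 pos [0.4817 0.2445 0.1986] head 9.04 y [-3.e-04 -8.e-04 -1.e+00] F [ 0.4  0.1 -0.4] open 0.0196
[-0.0001, 0.0036, 0.0001] [0.03, -0.16, 0.04]
```

Call:
carry_out --motion '[0,0.0008,0,0,0,0,-1,0,0.0008,0,0,0,0,-1,0,0.0008,0,0,0,0,-1,0,0.0008,0,0,0,0,-1,0,0.0008,0,0,0,0,-1]'

```text
t: 11.5
tool_pos: [0.4818, 0.2446, 0.1944]
orientation: [-1.28, 1.092, -1.093]
force: [0.3, -0.2, -1.1]
opening: 0.0198
```

Run:
```python
from h import *
plan([.4817,.2446,.191],9.2,1)
```

```text
t 11.5 pos [0.4818 0.2446 0.1944] head 9.04 y [-0.e+00 -7.e-04 -1.e+00] F [ 0.3 -0.2 -1.1] open 0.0198
[-0.0001, 0.0034, -0.0] [0.01, -0.16, 0.04]
```

Call:
carry_out --motion '[0,0.0008,0,0,0,0,-1,0,0.0008,0,0,0,0,-1,0,0.0008,0,0,0,0,-1,0,0.0008,0,0,0,0,-1,0,0.0008,0,0,0,0,-1]'

```text
t: 12.0
tool_pos: [0.4817, 0.2445, 0.19]
orientation: [-1.28, 1.092, -1.093]
force: [0.1, 0.7, -0.5]
opening: 0.0195
```

Run:
```python
from h import *
plan([.4817,.2446,.187],9.2,1)
```

```text
t 12.0 pos [0.4817 0.2445 0.19  ] head 9.04 y [-1.e-04 -8.e-04 -1.e+00] F [ 0.1  0.7 -0.5] open 0.0195
[-0.0001, 0.003, -0.0] [0.01, -0.16, 0.04]
```

Call:
carry_out --motion '[0,0.0008,0,0,0,0,-1,0,0.0008,0,0,0,0,-1,0,0.0008,0,0,0,0,-1,0,0.0008,0,0,0,0,-1,0,0.0008,0,0,0,0,-1]'

```text
t: 12.5
tool_pos: [0.4817, 0.2446, 0.1857]
orientation: [-1.28, 1.092, -1.093]
force: [-0.6, -0.4, 3.1]
opening: 0.0195
```

Run:
```python
from h import *
plan([.4817,.2446,.183],9.2,1)
```

```text
t 12.5 pos [0.4817 0.2446 0.1857] head 9.04 y [-1.e-04 -7.e-04 -1.e+00] F [-0.6 -0.4  3.1] open 0.0195
[-0.0, 0.0027, -0.0] [0.01, -0.16, 0.04]
```

```bash
cat >> h.py <<'E'
def tray(name):
    F=[]
    im=imaging.read_camera("top");F.append(robot.read_state()['force'][2]);
    cv2.imwrite(f"pics/{name}.png",cv2.resize(im[180:280,170:270],None,fx=5,fy=5,interpolation=2))
    ref=cv2.imread("pics/top0.png")
    # strip just outside -x edge of stand
    d=np.abs(im.astype(int)-ref).sum(2)[250:275,185:258]
    print("row diff",d.mean(1).round(0).astype(int))
E
python3 - <<'E'
from h import *
tray("t0"); plan([.4817,.2446,.183],9.2,1)
E
```

```text
row diff [87 88 86 83 76 67 53 43 46 46 47 42 42 45 47 48 47 53 57 58 59 58 57 56
 59]
t 12.55 pos [0.4818 0.2446 0.1858] head 9.04 y [ 1.e-04 -6.e-04 -1.e+00] F [-0.7 -0.2  1. ] open 0.0195
[-0.0, 0.0028, -0.0001] [0.0, -0.16, 0.04]
```

View pics/t0.png

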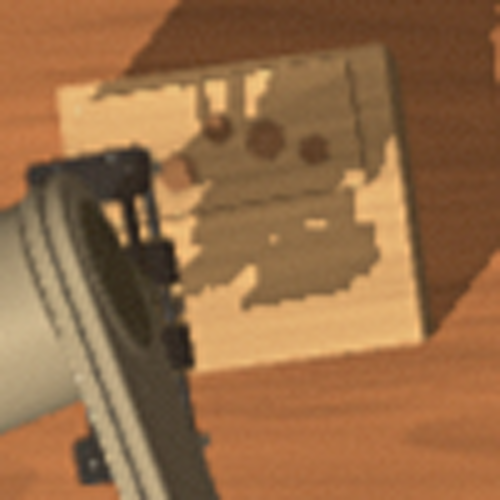

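Call:
carry_out --motion '[0,0.0005,0,0,0,0,-1,0,0.0005,0,0,0,0,-1,0,0.0005,0,0,0,0,-1,0,0,0,0,0,0,-1,0,0,0,0,0,0,-1]'

```text
t: 13.05
tool_pos: [0.4819, 0.2447, 0.1857]
orientation: [-1.279, 1.091, -1.093]
force: [-1.5, -0.7, 2.4]
opening: 0.0196
```

Run:
```python
from h import *
tray("t1"); plan([.4817,.2446,.183],9.2,1)
```

```text
row diff [87 87 87 83 73 65 53 43 45 48 46 43 42 46 46 47 48 53 57 57 59 59 57 57
 59]
t 13.1 pos [0.4819 0.2447 0.1857] head 9.04 y [ 8.e-04 -3.e-04 -1.e+00] F [-1.3 -1.   3.2] open 0.0198
[0.0001, 0.0027, -0.0002] [-0.04, -0.16, 0.02]
```

View pics/t1.png

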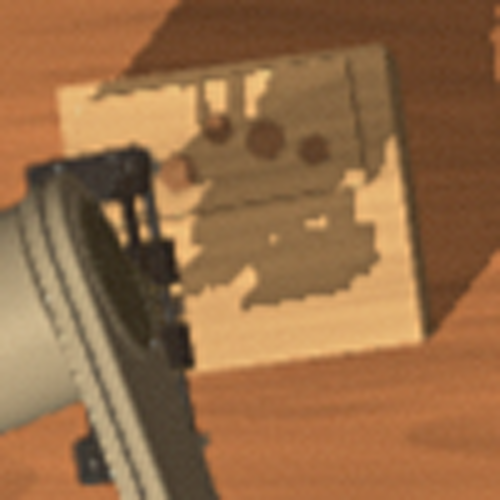

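Call:
carry_out --motion '[0,0.0009,-0.0001,0,0,0,-1,0,0.0009,-0.0001,0,0,0,-1,0,0.0009,-0.0001,0,0,0,-1,0,0.0009,0,0,0,0,-1,0,0.0009,0,0,0,0,-1]'

```text
t: 13.6
tool_pos: [0.4821, 0.245, 0.1839]
orientation: [-1.278, 1.09, -1.093]
force: [-3.6, -2.1, 7.4]
opening: 0.0193
```

Run:
```python
from h import *
plan([.4817,.2446,.181],9.2,1)
```

```text
t 13.6 pos [0.4821 0.245  0.1839] head 9.05 y [ 2.6e-03  5.0e-04 -1.0e+00] F [-3.6 -2.1  7.4] open 0.0193
[0.0003, 0.0029, -0.0005] [-0.15, -0.15, -0.01]
```

Call:
carry_out --motion '[0.0001,0.0007,-0.0003,-0.05,0,0,-1,0.0001,0.0007,-0.0003,-0.05,0,0,-1,0.0001,0.0008,-0.0003,-0.05,0,0,-1,0,0.0008,-0.0003,-0.05,0,0,-1,0,0.0008,-0.0002,-0.05,0,0,-1]'

```text
t: 14.1
tool_pos: [0.482, 0.2449, 0.1839]
orientation: [-1.277, 1.091, -1.092]
force: [-2.7, -1.7, 7.6]
opening: 0.0196
```

Run:
```python
from h import *
plan([.4817,.2446,.181],9.2,1)
```

```text
t 14.1 pos [0.482  0.2449 0.1839] head 9.05 y [ 0.0021  0.0012 -1.    ] F [-2.7 -1.7  7.6] open 0.0196
[0.0002, 0.0029, -0.0003] [-0.13, -0.15, -0.05]
```

Run:
```python
from h import *
s=robot.read_state();cm=imaging.camera_model("wrist")
im=imaging.read_camera("wrist");cv2.imwrite("pics/w9.png",im)
a=cv2.resize(im[180:350,230:330],None,fx=4,fy=3.5,interpolation=2)
b=cv2.resize(cv2.imread("pics/w7.png")[180:350,230:330],None,fx=4,fy=3.5,interpolation=2)
cv2.imwrite("pics/c9.png",np.hstack([a,b]))
tray("t2")
for i in range(3): print(robot.read_state()['force'],robot.read_state()['wrist_torque'])
```

```text
row diff [88 87 85 82 74 64 52 43 45 47 46 44 42 45 47 46 46 53 57 58 59 57 57 57
 59]
[-1.7775991  -1.39040972  7.34231419] [-0.40674115  0.69540721 -0.02301031]
[-1.7775991  -1.39040972  7.34231419] [-0.40674115  0.69540721 -0.02301031]
[-1.7775991  -1.39040972  7.34231419] [-0.40674115  0.69540721 -0.02301031]
```

View pics/c9.png

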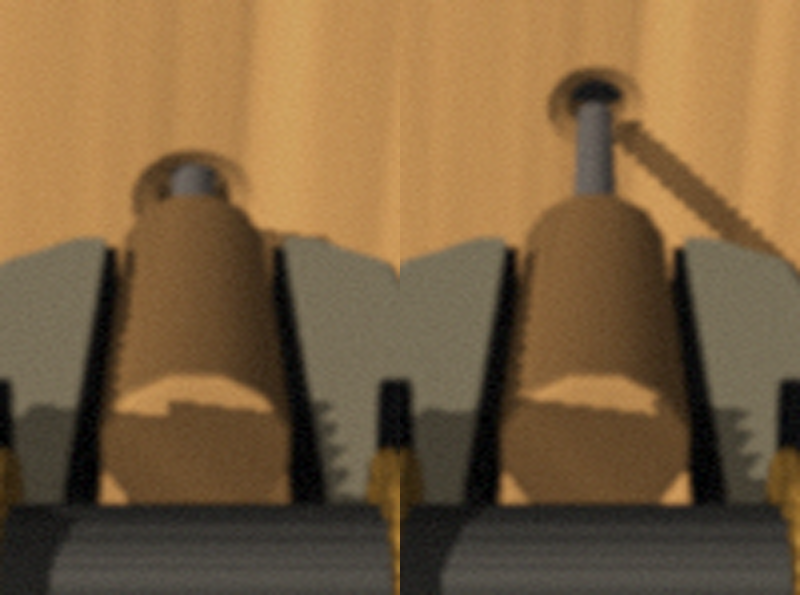

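View pics/t2.png

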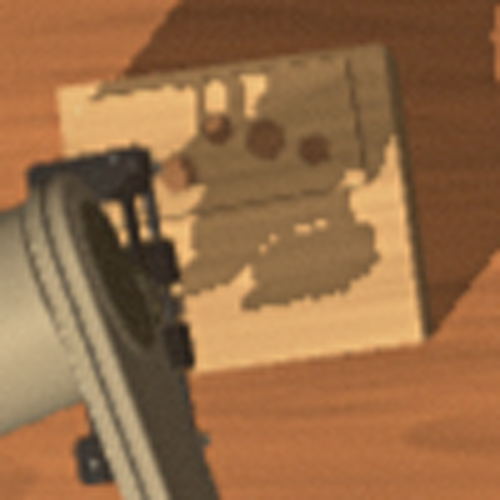

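Call:
carry_out --motion '[0.0001,0.0012,-0.0002,-0.04,0,-0.01,-1,0.0001,0.0012,-0.0002,-0.04,0,-0.01,-1,0.0001,0.0012,-0.0002,-0.04,0,-0.01,-1,0.0001,0.0008,-0.0002,-0.04,0,-0.01,-1,0.0001,0.0008,-0.0002,-0.04,0,-0.01,-1]'

```text
t: 14.7
tool_pos: [0.4821, 0.2448, 0.1825]
orientation: [-1.277, 1.091, -1.092]
force: [-4.3, -1.4, 8.2]
opening: 0.0199
```

Run:
```python
from h import *
plan([.4817,.2446,.181],9.2,1);tray("t3");plan([.4817,.2446,.181],9.2,1);print(robot.read_state()['wrist_torque'])
```

```text
t 14.7 pos [0.4821 0.2448 0.1825] head 9.06 y [ 0.0021  0.0013 -1.    ] F [-4.3 -1.4  8.2] open 0.0199
[0.0001, 0.0015, -0.0004] [-0.13, -0.14, -0.05]
row diff [88 87 85 81 74 64 49 42 45 47 46 43 41 44 47 46 47 53 57 59 59 58 60 58
 59]
t 14.75 pos [0.4821 0.2448 0.1825] head 9.06 y [ 0.002   0.0012 -1.    ] F [-3.2 -1.4  8.2] open 0.0197
[0.0001, 0.0015, -0.0004] [-0.13, -0.14, -0.05]
[-0.28934862  0.84830506 -0.00107647]
```

View pics/t3.png

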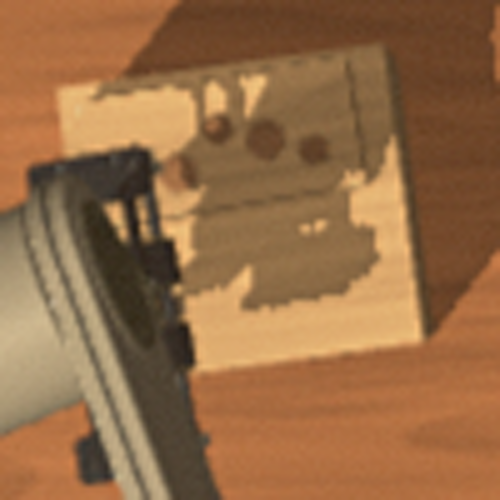

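Call:
carry_out --motion '[0,0.0012,-0.0003,-0.04,0,-0.01,-1,0,0.0012,-0.0003,-0.04,0,-0.01,-1,0,0.0011,-0.0003,-0.04,0,-0.01,-1,0,0.0008,-0.0002,-0.04,0,-0.01,-1,0,0.0008,-0.0002,-0.04,0,-0.01,-1]'

```text
t: 15.25
tool_pos: [0.4818, 0.2448, 0.1799]
orientation: [-1.278, 1.091, -1.093]
force: [-1.0, -1.0, 4.3]
opening: 0.0196
```

Run:
```python
from h import *
plan([.4817,.2446,.181],9.2,1);tray("t4");plan([.4817,.2446,.181],9.2,1);print(robot.read_state()['wrist_torque'])
```

```text
t 15.25 pos [0.4818 0.2448 0.1799] head 9.06 y [ 1.9e-03  6.0e-04 -1.0e+00] F [-1.  -1.   4.3] open 0.0196
[0.0002, -0.0011, -0.0002] [-0.11, -0.14, -0.02]
row diff [95 98 97 89 80 67 51 42 46 47 46 43 41 44 47 47 46 53 58 59 59 58 58 56
 59]
t 15.3 pos [0.4818 0.2448 0.1798] head 9.06 y [ 1.7e-03  6.0e-04 -1.0e+00] F [-1.1 -0.5  4. ] open 0.0195
[0.0002, -0.0012, -0.0001] [-0.1, -0.14, -0.02]
[-0.26221951  0.14500652  0.00466898]
```

View pics/t4.png

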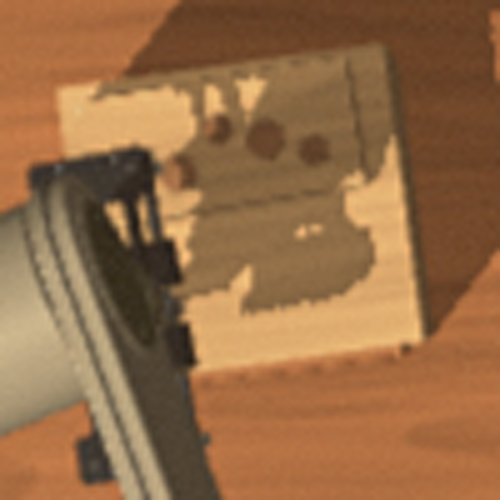

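Call:
carry_out --motion '[0,0.0004,-0.0001,-0.02,0,0,-1,0,0.0005,-0.0001,-0.02,0,0,-1,0,0.0005,-0.0001,-0.02,0,0,-1,0,0.0006,-0.0001,-0.02,0,0,-1,0,0.0006,-0.0001,-0.02,0,0,-1]'

```text
t: 15.8
tool_pos: [0.4821, 0.245, 0.1786]
orientation: [-1.278, 1.091, -1.092]
force: [-2.7, -1.4, 8.9]
opening: 0.0194
```

Run:
```python
from h import *
plan([.4817,.2446,.181],9.2,1)
```

```text
t 15.8 pos [0.4821 0.245  0.1786] head 9.06 y [ 0.0019  0.0011 -1.    ] F [-2.7 -1.4  8.9] open 0.0194
[0.0004, -0.0024, -0.0004] [-0.12, -0.14, -0.05]
```

Call:
carry_out --motion '[0,-0.0006,-0.0001,-0.02,0,0,-1,0,-0.0003,-0.0001,-0.02,0,0,-1,0,0.0001,-0.0001,-0.02,0,0,-1,0,0.0002,0,0,0,0,-1,0,0.0002,0,0,0,0,-1]'

```text
t: 16.3
tool_pos: [0.4819, 0.2448, 0.1792]
orientation: [-1.278, 1.091, -1.092]
force: [-0.9, -0.4, 5.1]
opening: 0.0197
```

Run:
```python
from h import *
plan([.4817,.2446,.181],9.2,1);tray("t5")
```

```text
t 16.3 pos [0.4819 0.2448 0.1792] head 9.05 y [ 1.1e-03  7.0e-04 -1.0e+00] F [-0.9 -0.4  5.1] open 0.0197
[0.0002, -0.0018, -0.0002] [-0.07, -0.15, -0.03]
row diff [104 110 113 115 116 101  82  72  72  67  56  52  47  46  47  47  48  53
  58  59  59  58  57  58  60]
```

View pics/t5.png

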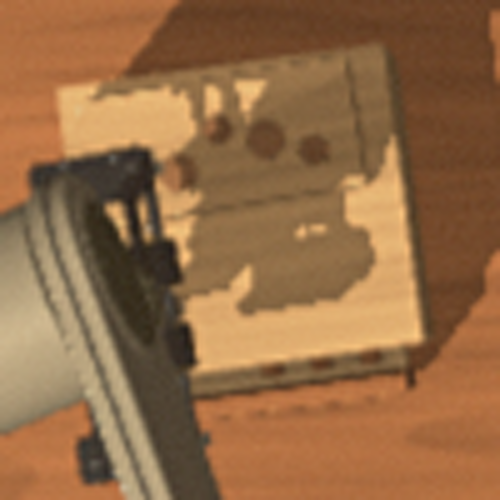

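Call:
carry_out --motion '[0,-0.0003,0,0,0,0,-1,0,0.0001,0,0,0,0,-1,0,0.0001,0,0,0,0,-1,0,0.0002,0,0,0,0,-1,0,0.0002,0,0,0,0,-1]'

```text
t: 16.85
tool_pos: [0.4819, 0.2449, 0.1789]
orientation: [-1.278, 1.091, -1.092]
force: [-2.1, -1.0, 5.7]
opening: 0.0194
```

Run:
```python
from h import *
plan([.4817,.2446,.181],9.2,1)
```

```text
t 16.85 pos [0.4819 0.2449 0.1789] head 9.06 y [ 1.1e-03  8.0e-04 -1.0e+00] F [-2.1 -1.   5.7] open 0.0194
[0.0003, -0.0021, -0.0003] [-0.07, -0.14, -0.04]
```

Call:
carry_out --motion '[0,-0.0004,0,0,0,0,-1,0,-0.0003,0,0,0,0,-1,0,-0.0002,0,0,0,0,-1,0,-0.0001,0,0,0,0,-1,0,0,0,0,0,0,-1]'

```text
t: 17.35
tool_pos: [0.4819, 0.2449, 0.1798]
orientation: [-1.279, 1.091, -1.092]
force: [-1.3, 0.4, 5.1]
opening: 0.0195
```

Run:
```python
from h import *
plan([.4817,.2446,.181],9.2,1);tray("t6")
```

```text
t 17.35 pos [0.4819 0.2449 0.1798] head 9.06 y [ 1.1e-03  7.0e-04 -1.0e+00] F [-1.3  0.4  5.1] open 0.0195
[0.0002, -0.0012, -0.0002] [-0.07, -0.14, -0.03]
row diff [103 110 118 122 124 114  98  91  96  93  95  85  75  75  77  70  57  58
  61  61  58  58  58  57  59]
```

View pics/t6.png

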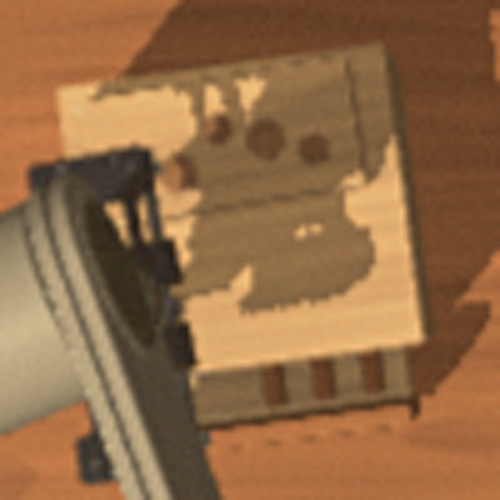

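Call:
carry_out --motion '[0,0,0,0,0,0,-1,0,0,0,0,0,0,-1,0,0,0,0,0,0,-1,0,0,0,0,0,0,-1,0,0,0,0,0,0,-1]'

```text
t: 17.9
tool_pos: [0.4819, 0.2449, 0.1797]
orientation: [-1.279, 1.092, -1.092]
force: [-0.4, -0.5, 4.2]
opening: 0.0195
```

Run:
```python
from h import *
plan([.4817,.2446,.181],9.2,1);tray("t7")
```

```text
t 17.9 pos [0.4819 0.2449 0.1797] head 9.05 y [ 1.1e-03  7.0e-04 -1.0e+00] F [-0.4 -0.5  4.2] open 0.0195
[0.0002, -0.0013, -0.0002] [-0.07, -0.15, -0.03]
row diff [104 110 116 120 124 115  98  92  97  94  91  88  78  78  79  73  59  59
  61  61  58  58  58  57  59]
```

Call:
carry_out --motion '[0,0,0,0,0,0,-1,0,0,0,0,0,0,-1,0,0,0,0,0,0,-1,0,0,0,0,0,0,-1,0,0,0,0,0,0,-1]'

```text
t: 18.45
tool_pos: [0.4819, 0.2449, 0.1798]
orientation: [-1.278, 1.091, -1.092]
force: [-1.1, -0.6, 4.4]
opening: 0.0195
```

Run:
```python
from h import *
plan([.4817,.2446,.181],9.2,1);tray("t8")
```

```text
t 18.45 pos [0.4819 0.2449 0.1798] head 9.06 y [ 1.1e-03  8.0e-04 -1.0e+00] F [-1.1 -0.6  4.4] open 0.0195
[0.0003, -0.0012, -0.0003] [-0.07, -0.14, -0.03]
row diff [104 110 117 121 124 115  98  92  97  95  91  87  78  77  79  72  58  59
  61  61  59  58  58  57  59]
```

View pics/t8.png

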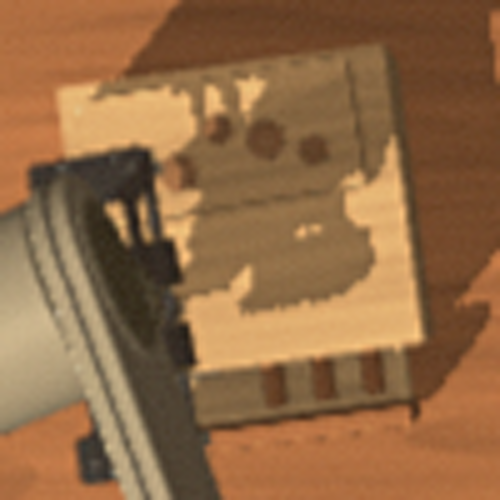

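Run:
```python
from h import *
ct=imaging.camera_model("top")
A=np.array([0.4324,0.2977]);B=np.array([.4558,.0774]);t=(B-A)/np.linalg.norm(B-A);n=np.array([t[1],-t[0]])
for px in((170+300/5,180+412/5),(170+400/5,180+403/5)):
  for z in(.086,.1):
    w=atz(ct,px,z)[:2]; print(px,z,w,(w-A)@n)
plan([.4817,.2446,.195],9.2,3)
```

```text
(230.0, 262.4) 0.086 [0.40815612 0.16443794] 0.03818401845846533
(230.0, 262.4) 0.1 [0.40921917 0.16254311] 0.03732705255551315
(250.0, 260.6) 0.086 [0.41255647 0.09637194] 0.04099772559389571
(250.0, 260.6) 0.1 [0.41357226 0.09520817] 0.040110539689315085
t 18.5 pos [0.4819 0.2449 0.1797] head 9.06 y [ 1.e-03  7.e-04 -1.e+00] F [-1.3 -1.4  3.4] open 0.0195
[0.0001, -0.0051, -0.0001] [-0.02, -0.05, -0.01]
[0.0001, -0.0051, -0.0001] [-0.02, -0.05, -0.01]
[0.0001, -0.0051, -0.0001] [-0.02, -0.05, -0.01]
```

Run:
```python
from h import *
im=imaging.read_camera("top");cv2.imwrite("pics/topN.png",im)
cv2.imwrite("pics/t9.png",cv2.resize(im[235:280,195:265],None,fx=11,fy=11,interpolation=2))
ct=imaging.camera_model("top")
for y in (.16,.1):
  for out in(0,.04,.055):
    n=np.array([-.9944,-.1056]);A=np.array([0.4324,0.2977]);t=np.array([.1056,-.9944])
    b=A+t*((A[1]-y)/.9944)+n*out
    print(y,out,[(( proj(ct,[b[0],b[1],z])-[195,235])*11).round() for z in(.12,.09,0)])
```

```text
0.16 0 [array([382., 180.]), array([395., 175.]), array([431., 162.])]
0.16 0.04 [array([399., 313.]), array([411., 305.]), array([446., 283.])]
0.16 0.055 [array([405., 362.]), array([418., 353.]), array([452., 328.])]
0.1 0 [array([581., 154.]), array([589., 150.]), array([612., 138.])]
0.1 0.04 [array([598., 286.]), array([606., 279.]), array([628., 259.])]
0.1 0.055 [array([604., 336.]), array([612., 328.]), array([634., 304.])]
```

View pics/t9.png

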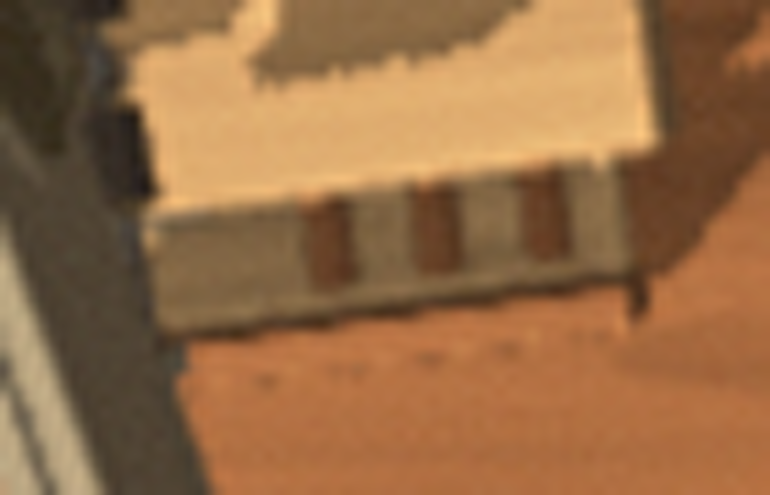

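Tray fully out: its front edge matches the 55 mm prediction and no longer moves. Next I withdraw the pin.

Call:
carry_out --motion '[0,-0.004,-0.0001,0,0,0,-1,0,-0.008,0,0,0,0,-1,0,-0.008,0,0,0,0,-1,0,-0.008,0,0,0,0,-1,0,-0.008,0,0,0,0,-1]'

```text
t: 19.05
tool_pos: [0.4806, 0.2446, 0.2159]
orientation: [-1.281, 1.094, -1.091]
force: [0.2, 0.4, -1.2]
opening: 0.0195
```

Call:
carry_out --motion '[0,-0.009,0,0,0,0,-1,0,-0.009,0,0,0,0,-1,0,-0.01,0,0,0,0,-1,0,-0.014,0,0,0,0,-1,0,-0.018,0,0,0,0,-1]'

```text
t: 19.55
tool_pos: [0.4801, 0.2444, 0.2796]
orientation: [-1.283, 1.095, -1.09]
force: [0.5, -0.4, -1.4]
opening: 0.0193
```

Run:
```python
from h import *
plan([.5286,-.1969,.33],9.17,15)
tray("t10")
im=imaging.read_camera("scene");cv2.imwrite("pics/s4.png",cv2.resize(im[100:310,150:380],None,fx=3,fy=2.8))
```

```text
t 19.55 pos [0.4801 0.2444 0.2796] head 9.06 y [-4.3e-03 -7.0e-04 -1.0e+00] F [ 0.5 -0.4 -1.4] open 0.0193
[0.0296, -0.0033, -0.0015] [0.02, -0.01, 0.0]
[0.0296, -0.0033, -0.0015] [0.02, -0.01, 0.0]
[0.0296, -0.0034, -0.0015] [0.02, -0.01, 0.0]
[0.0296, -0.0034, -0.0015] [0.02, -0.01, 0.0]
[0.0296, -0.0034, -0.0015] [0.02, -0.01, 0.0]
[0.0296, -0.0034, -0.0015] [0.02, -0.01, 0.0]
[0.0296, -0.0034, -0.0015] [0.02, -0.01, 0.0]
[0.0296, -0.0034, -0.0015] [0.02, -0.01, 0.0]
[0.0296, -0.0034, -0.0015] [0.02, -0.01, 0.0]
[0.0296, -0.0034, -0.0015] [0.02, -0.01, 0.0]
[0.0296, -0.0034, -0.0015] [0.02, -0.01, 0.0]
[0.0296, -0.0034, -0.0015] [0.02, -0.01, 0.0]
[0.0296, -0.0034, -0.0015] [0.02, -0.01, 0.0]
[0.0296, -0.0034, -0.0015] [0.02, -0.01, 0.0]
[0.0296, -0.0034, -0.0015] [0.02, -0.01, 0.0]
row diff [ 98 100 104 110 123 129 112  93  90  89  90  85  78  76  80  79  69  56
  50  49  52  53  52  48  48]
```

View pics/s4.png

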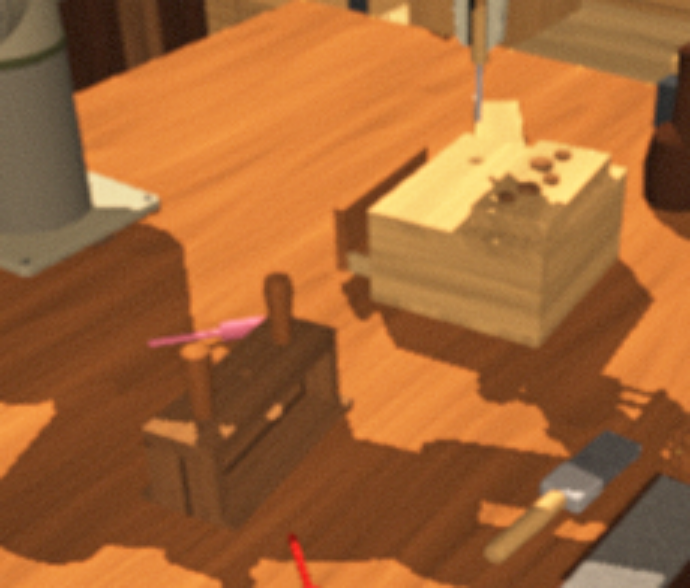

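Call:
carry_out --motion '[0.025,-0.01,-0.0015,0.02,0,0,-1,0.03,-0.01,-0.0015,0.02,0,0,-1,0.03,-0.01,-0.0015,0.02,0,0,-1,0.03,-0.01,-0.0015,0.02,0,0,-1,0.03,-0.01,-0.0015,0.02,0,0,-1]'

```text
t: 20.15
tool_pos: [0.4961, 0.0995, 0.331]
orientation: [-1.281, 1.088, -1.085]
force: [-0.0, -0.6, -0.7]
opening: 0.0195
```

Call:
carry_out --motion '[0.03,0,-0.0015,0,0,0,-1,0.03,0,-0.0015,0,0,0,-1,0.03,0,-0.0015,0,0,0,-1,0.03,0,-0.0015,0,0,0,-1,0.03,0,-0.0015,0,0,0,-1]'

```text
t: 20.65
tool_pos: [0.5136, -0.0558, 0.331]
orientation: [-1.28, 1.086, -1.086]
force: [0.5, 0.6, -0.9]
opening: 0.0195
```

Run:
```python
from h import *
plan([.5286,-.1969,.33],9.17,5)
```

```text
t 20.65 pos [ 0.5136 -0.0558  0.331 ] head 9.48 y [ 0.0017  0.0024 -1.    ] F [ 0.5  0.6 -0.9] open 0.0195
[0.0283, 0.0001, -0.0017] [-0.02, 0.06, -0.02]
[0.0283, 0.0001, -0.0017] [-0.02, 0.06, -0.02]
[0.0283, 0.0002, -0.0016] [-0.02, 0.06, -0.02]
[0.0283, 0.0002, -0.0016] [-0.02, 0.06, -0.02]
[0.0283, 0.0002, -0.0016] [-0.02, 0.06, -0.02]
```

Call:
carry_out --motion '[0.028,0,-0.0017,-0.02,0.06,-0.02,-1,0.028,0,-0.0017,-0.02,0.06,-0.02,-1,0.028,0,-0.0016,-0.02,0.06,-0.02,-1,0.028,0,-0.0016,-0.02,0.06,-0.02,-1,0.015,0,-0.001,0,0,0,-1]'

```text
t: 21.15
tool_pos: [0.5259, -0.1895, 0.3279]
orientation: [-1.281, 1.094, -1.089]
force: [0.8, 0.6, -0.4]
opening: 0.0195
```

Run:
```python
from h import *
plan([.5286,-.1969,.27],9.17,5)
```

```text
t 21.15 pos [ 0.5259 -0.1895  0.3279] head 9.1 y [-0.0023  0.0015 -1.    ] F [ 0.8  0.6 -0.4] open 0.0195
[0.0016, 0.0116, 0.0003] [0.02, -0.01, -0.02]
[0.0016, 0.0116, 0.0003] [0.02, -0.01, -0.02]
[0.0016, 0.0116, 0.0003] [0.02, -0.01, -0.02]
[0.0016, 0.0116, 0.0003] [0.02, -0.01, -0.02]
[0.0016, 0.0116, 0.0003] [0.02, -0.01, -0.02]
```

Call:
carry_out --motion '[0.0016,0.015,0.0003,0.02,0,-0.02,-1,0.0016,0.015,0.0003,0.02,0,-0.02,-1,0.0016,0.015,0.0003,0.02,0,-0.02,-1,0.0016,0.015,0.0003,0.02,0,-0.02,-1,0,0.01,0,0,0,0,-1]'

```text
t: 21.65
tool_pos: [0.5278, -0.1934, 0.2506]
orientation: [-1.28, 1.093, -1.088]
force: [-0.6, 0.1, -1.2]
opening: 0.0193
```

Run:
```python
from h import *
plan([.5286,-.1969,.215],9.17,5)
```

```text
t 21.65 pos [ 0.5278 -0.1934  0.2506] head 9.13 y [-0.002   0.0023 -1.    ] F [-0.6  0.1 -1.2] open 0.0193
[0.0007, 0.0071, 0.0001] [0.02, -0.01, -0.03]
[0.0007, 0.0071, 0.0001] [0.02, -0.01, -0.03]
[0.0007, 0.0071, 0.0001] [0.02, -0.01, -0.03]
[0.0007, 0.0071, 0.0001] [0.02, -0.01, -0.03]
[0.0007, 0.0071, 0.0] [0.02, -0.01, -0.03]
```

Call:
carry_out --motion '[0.0012,0.009,0.0002,0.04,0,-0.05,-1,0.0012,0.009,0.0002,0.04,0,-0.05,-1,0.0012,0.008,0.0001,0.03,0,-0.05,-1,0,0.003,0,0,0,0,-1,0,0,0,0,0,0,-1]'

```text
t: 22.15
tool_pos: [0.5279, -0.1942, 0.2162]
orientation: [-1.282, 1.092, -1.086]
force: [0.0, 0.5, -0.8]
opening: 0.0196
```

Run:
```python
from h import *
plan([.5286,-.1969,.215],9.17,1)
s=robot.read_state();cm=imaging.camera_model("wrist")
im=imaging.read_camera("wrist")
cv2.imwrite("pics/c10.png",cv2.resize(im[170:250,230:330],None,fx=7,fy=7,interpolation=2))
```

```text
t 22.15 pos [ 0.5279 -0.1942  0.2162] head 9.3 y [-0.0029  0.002  -1.    ] F [ 0.   0.5 -0.8] open 0.0196
[0.0027, 0.0012, 0.0002] [0.15, 0.13, -0.14]
```

View pics/c10.png

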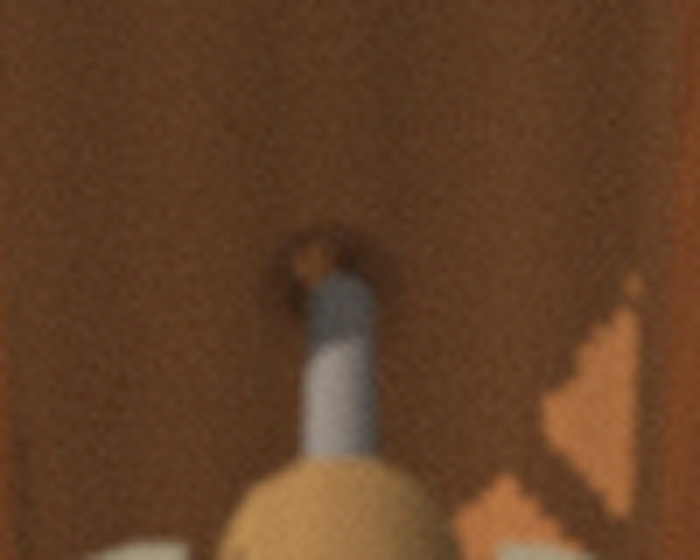

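Call:
carry_out --motion '[0.0014,0,-0.0002,0.07,0.06,-0.07,-1,0.0013,0,-0.0002,0.07,0.06,-0.07,-1,0,0,0,0,0,0,-1,0,0,0,0,0,0,-1,0,0,0,0,0,0,-1]'

```text
t: 22.7
tool_pos: [0.5292, -0.1981, 0.2191]
orientation: [-1.279, 1.087, -1.095]
force: [0.3, 0.5, -1.5]
opening: 0.0197
```

Run:
```python
from h import *
plan([.5283,-.1969,.215],9.17,1)
s=robot.read_state();cm=imaging.camera_model("wrist")
im=imaging.read_camera("wrist")
cv2.imwrite("pics/c11.png",cv2.convertScaleAbs(cv2.resize(im[170:250,230:330],None,fx=7,fy=7,interpolation=2),alpha=1.7))
```

```text
t 22.7 pos [ 0.5292 -0.1981  0.2191] head 9.13 y [ 0.0041 -0.0022 -1.    ] F [ 0.3  0.5 -1.5] open 0.0197
[-0.0014, 0.004, -0.0007] [-0.21, -0.04, 0.16]
```

View pics/c11.png

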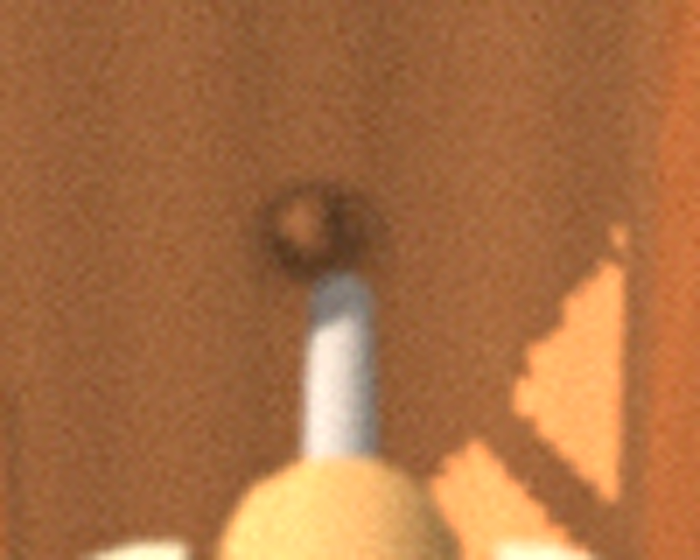

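Run:
```python
from h import *
cm=imaging.camera_model("wrist");s=robot.read_state();print(s['tool_pos'])
T=s['tool_pos'];M=R.from_rotvec(s['orientation']).as_matrix();tip=T+M[:,1]*.1137
px=np.array([275.7,202.5]);b=np.array([1.4,2.0])
print("hole now: raw",atz(cm,px,.092)," tip-bias corr", atz(cm,px,.092)-(atz(cm,proj(cm,tip)+b,tip[2])-tip))
print("tip",tip)
# view at first picture: camera relative
P1=np.array([.5279,-.1942,.2162]);
# camera offset
c=M.T@(np.array(cm['position'])-T);Rc=M.T@R.from_rotvec(cm['orientation']).as_matrix()
y=np.array([-.0029,.002,-1]);a=np.radians(9.3);z=np.array([np.cos(a),np.sin(a),0]);y/=np.linalg.norm(y);z-=y*(z@y);z/=np.linalg.norm(z)
M1=np.c_[np.cross(y,z),y,z]
cm1=dict(cm);cm1['position']=P1+M1@c;cm1['orientation']=R.from_matrix(M1@Rc).as_rotvec()
t1=P1+M1[:,1]*.1137
print("hole 1:",atz(cm1,(276.9,210.7),.092),atz(cm1,(276.9,210.7),.092)-(atz(cm1,proj(cm1,t1)+b,t1[2])-t1))
```

```text
[ 0.52924181 -0.19813442  0.21909439]
hole now: raw [ 0.52809082 -0.19495098  0.092     ]  tip-bias corr [ 0.52676857 -0.19352773  0.092     ]
tip [ 0.52972059 -0.19838635  0.10539568]
hole 1: [ 0.52777131 -0.19628073  0.092     ] [ 0.52644577 -0.19486592  0.092     ]
```

Call:
carry_out --motion '[-0.001,0.001,-0.0004,-0.07,0,0.05,-1,-0.0008,0.001,-0.0004,-0.07,0,0.05,-1,-0.0005,0.001,-0.0003,-0.04,0,0.03,-1,0,0,0,0,0,0,-1,0,0,0,0,0,0,-1]'

```text
t: 23.25
tool_pos: [0.5275, -0.1957, 0.2156]
orientation: [-1.281, 1.091, -1.091]
force: [0.1, 0.0, -0.4]
opening: 0.0194
```

Run:
```python
from h import *
plan([.5277,-.1955,.213],9.17,1)
s=robot.read_state();cm=imaging.camera_model("wrist")
im=imaging.read_camera("wrist")
cv2.imwrite("pics/c12.png",cv2.convertScaleAbs(cv2.resize(im[170:250,230:330],None,fx=7,fy=7,interpolation=2),alpha=1.7))
```

```text
t 23.25 pos [ 0.5275 -0.1957  0.2156] head 9.14 y [ 0.e+00 -1.e-04 -1.e+00] F [ 0.1  0.  -0.4] open 0.0194
[-0.0001, 0.0026, 0.0002] [-0.0, -0.03, 0.01]
```

View pics/c12.png

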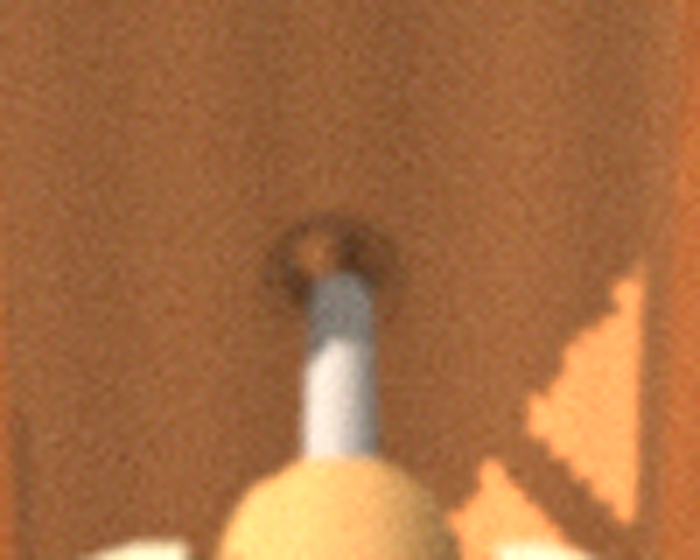

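Call:
carry_out --motion '[0,0.003,-0.0003,0,0,0,-1,0,0.003,0,0,0,0,-1,0,0.003,0,0,0,0,-1,0,0.003,0,0,0,0,-1,0,0.003,0,0,0,0,-1]'

```text
t: 23.8
tool_pos: [0.5274, -0.1958, 0.1996]
orientation: [-1.28, 1.09, -1.091]
force: [0.1, -0.7, -1.0]
opening: 0.0199
```

Run:
```python
from h import *
plan([.5274,-.1957,.18],9.17,5)
im=imaging.read_camera("wrist")
cv2.imwrite("pics/c13.png",cv2.convertScaleAbs(cv2.resize(im[170:250,230:330],None,fx=7,fy=7,interpolation=2),alpha=1.7))
```

```text
t 23.8 pos [ 0.5274 -0.1958  0.1996] head 9.14 y [ 5.e-04 -3.e-04 -1.e+00] F [ 0.1 -0.7 -1. ] open 0.0199
[-0.0, 0.0039, 0.0] [-0.0, -0.01, 0.0]
[-0.0, 0.0039, 0.0] [-0.0, -0.01, 0.0]
[-0.0, 0.0039, 0.0] [-0.0, -0.01, 0.0]
[-0.0, 0.0039, 0.0] [-0.0, -0.01, 0.0]
[-0.0, 0.0039, 0.0] [-0.0, -0.01, 0.0]
```

View pics/c13.png

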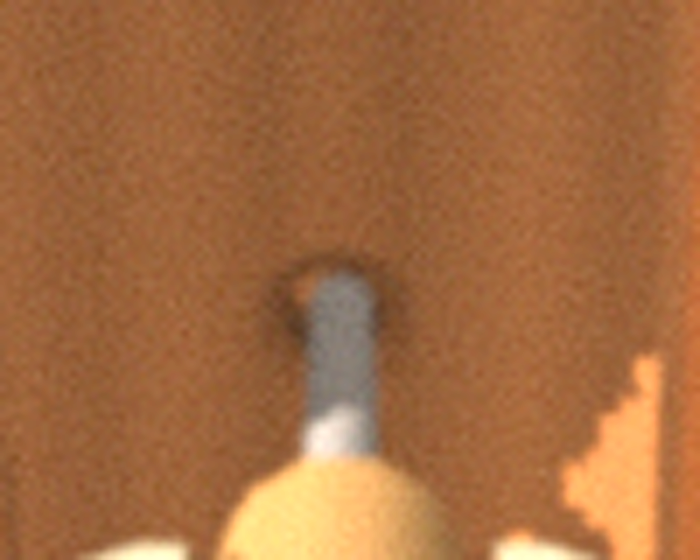

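Call:
carry_out --motion '[0,0.0035,-0.0002,0,0,0,-1,0,0.004,0,0,0,0,-1,0,0.004,0,0,0,0,-1,0,0.004,0,0,0,0,-1,0,0.004,0,0,0,0,-1]'

```text
t: 24.35
tool_pos: [0.527, -0.1958, 0.178]
orientation: [-1.281, 1.091, -1.091]
force: [0.1, 0.3, -0.1]
opening: 0.0195
```

Run:
```python
from h import *
plan([.5275,-.1958,.15],9.17,5)
```

```text
t 24.35 pos [ 0.527  -0.1958  0.178 ] head 9.14 y [ 0.e+00 -1.e-04 -1.e+00] F [ 0.1  0.3 -0.1] open 0.0195
[0.0, 0.0056, 0.0001] [0.0, -0.01, 0.0]
[0.0, 0.0056, 0.0001] [0.0, -0.01, 0.0]
[0.0, 0.0056, 0.0001] [0.0, -0.01, 0.0]
[0.0, 0.0056, 0.0001] [0.0, -0.01, 0.0]
[0.0, 0.0056, 0.0001] [0.0, -0.01, 0.0]
```

Call:
carry_out --motion '[0,0.005,0.0002,0,0,0,-1,0,0.005,0.0001,0,0,0,-1,0,0.005,0,0,0,0,-1,0,0.005,0,0,0,0,-1,0,0.005,0,0,0,0,-1]'

```text
t: 24.85
tool_pos: [0.5273, -0.1957, 0.1507]
orientation: [-1.281, 1.091, -1.091]
force: [-0.3, 0.5, -0.6]
opening: 0.0191
```

Run:
```python
from h import *
plan([.5275,-.1958,.1335],9.17,5)
```

```text
t 24.85 pos [ 0.5273 -0.1957  0.1507] head 9.15 y [-1.e-04 -0.e+00 -1.e+00] F [-0.3  0.5 -0.6] open 0.0191
[0.0, 0.0034, 0.0] [0.0, -0.0, -0.0]
[0.0, 0.0034, 0.0] [0.0, -0.0, -0.0]
[0.0, 0.0034, 0.0] [0.0, -0.0, -0.0]
[0.0, 0.0034, 0.0] [0.0, -0.0, -0.0]
[0.0, 0.0034, 0.0] [0.0, -0.0, -0.0]
```

Call:
carry_out --motion '[0,0.0034,0,0,0,0,-1,0,0.0034,0,0,0,0,-1,0,0.0034,0,0,0,0,-1,0,0.0034,0,0,0,0,-1,0,0.003,0,0,0,0,-1]'

```text
t: 25.35
tool_pos: [0.5271, -0.1957, 0.1322]
orientation: [-1.281, 1.091, -1.09]
force: [-0.2, -1.2, -1.0]
opening: 0.0195
```

Call:
carry_out --motion '[0,0.0006,0,0,0,0,-1,0,0.0006,0,0,0,0,-1,0,0.0005,0,0,0,0,-1,0,0.0003,0,0,0,0,-1,0,0,0,0,0,0,-1]'

```text
t: 25.85
tool_pos: [0.5273, -0.1957, 0.1308]
orientation: [-1.281, 1.091, -1.091]
force: [0.1, -0.5, -1.1]
opening: 0.0195
```

Run:
```python
from h import *
plan([.5275,-.1958,.1308],9.17,1)
```

```text
t 25.85 pos [ 0.5273 -0.1957  0.1308] head 9.14 y [-1.e-04 -1.e-04 -1.e+00] F [ 0.1 -0.5 -1.1] open 0.0195
[0.0001, -0.0, 0.0002] [0.01, -0.03, 0.0]
```

Call:
carry_out --motion '[0,0.0004,0,0,0,0,-1,0,0.0004,0,0,0,0,-1,0,0.0003,0,0,0,0,-1,0,0,0,0,0,0,-1,0,0,0,0,0,0,-1]'

```text
t: 26.35
tool_pos: [0.5274, -0.1958, 0.1307]
orientation: [-1.281, 1.09, -1.091]
force: [-2.5, 0.7, 2.6]
opening: 0.0195
```

Seated: contact reads 2.6 N at the original height. Next I release just enough to clear the gouges.

Call:
carry_out --motion '[0,0,0,0,0,0,-0.45,0,0,0,0,0,0,-0.3,0,0,0,0,0,0,-0.1,0,0,0,0,0,0,0.05,0,0,0,0,0,0,0.05]'

```text
t: 26.85
tool_pos: [0.5277, -0.1959, 0.1298]
orientation: [-1.28, 1.09, -1.092]
force: [0.1, -0.1, 0.2]
opening: 0.0479
```

Run:
```python
from h import *
plan([.5275,-.1958,.23],9.17,5)
im=imaging.read_camera("wrist");cv2.imwrite("pics/w14.png",im)
```

```text
t 26.85 pos [ 0.5277 -0.1959  0.1298] head 9.14 y [ 8.e-04 -5.e-04 -1.e+00] F [ 0.1 -0.1  0.2] open 0.0479
[-0.0, -0.02, -0.0] [-0.01, -0.01, 0.01]
[-0.0, -0.02, -0.0] [-0.01, -0.01, 0.01]
[-0.0, -0.02, -0.0] [-0.01, -0.01, 0.01]
[-0.0, -0.02, -0.0] [-0.01, -0.01, 0.01]
[-0.0, -0.02, -0.0] [-0.01, -0.01, 0.01]
```

View pics/w14.png

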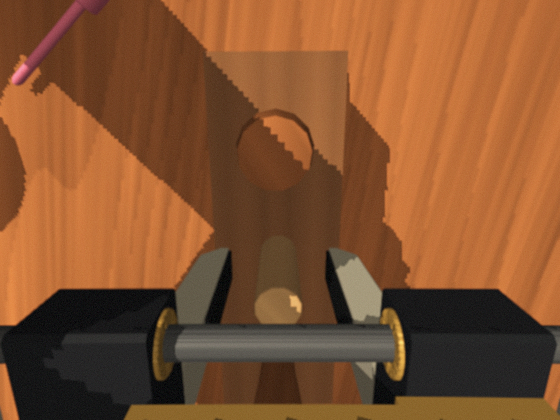

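Pin stands upright and is free of the jaws. Next I rise slowly.

Call:
carry_out --motion '[0,-0.008,0,0,0,0,0.05,0,-0.01,0,0,0,0,0.05,0,-0.012,0,0,0,0,0.05,0,-0.015,0,0,0,0,0.05,0,-0.02,0,0,0,0,0.05]'

```text
t: 27.4
tool_pos: [0.5263, -0.1953, 0.1975]
orientation: [-1.281, 1.093, -1.089]
force: [1.1, -0.9, -0.7]
opening: 0.0489
```

Call:
carry_out --motion '[0,-0.03,0,0,0,0,0.05,0,-0.03,0,0,0,0,0.05,0,-0.03,0,0,0,0,0.05,0,-0.02,0,0,0,0,0.05,0,0,0,0,0,0,0.05]'

```text
t: 27.9
tool_pos: [0.5277, -0.1959, 0.3234]
orientation: [-1.278, 1.083, -1.098]
force: [-0.9, -0.9, 0.7]
opening: 0.0485
```

Run:
```python
from h import *
plan([.5275,-.1958,.23],9.17,1)
im=imaging.read_camera("wrist");cv2.imwrite("pics/w15.png",im)
im=imaging.read_camera("scene");cv2.imwrite("pics/s5.png",cv2.resize(im[100:310,150:380],None,fx=3,fy=2.8))
im=imaging.read_camera("top");cv2.imwrite("pics/top5.png",im)
```

```text
t 27.9 pos [ 0.5277 -0.1959  0.3234] head 9.15 y [ 0.0082 -0.004  -1.    ] F [-0.9 -0.9  0.7] open 0.0485
[-0.0006, 0.0934, -0.0009] [-0.43, -0.02, 0.3]
```

View pics/s5.png

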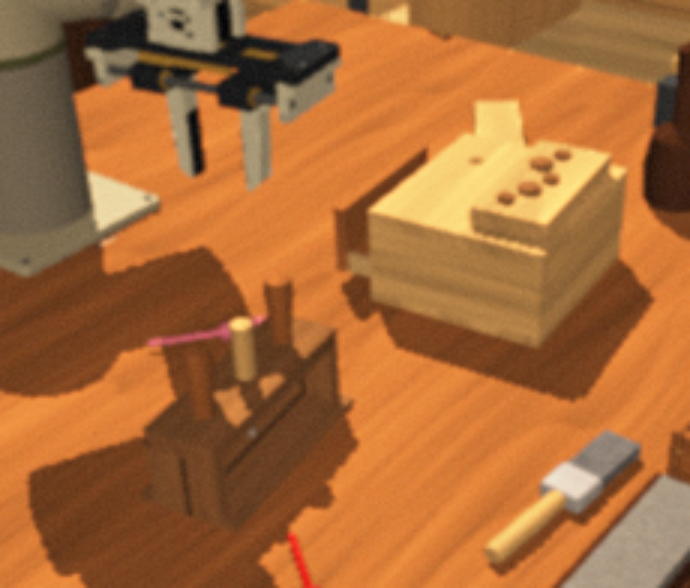

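View pics/w15.png

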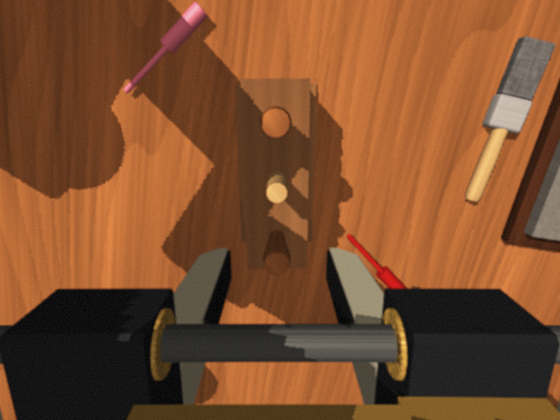

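View pics/top5.png

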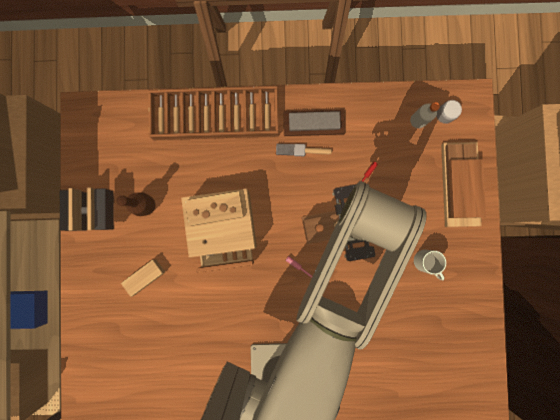

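Call:
carry_out --motion '[0,0,0,0,0,0,0.05,0,0,0,0,0,0,0.05,0,0,0,0,0,0,0.05,0,0,0,0,0,0,0.05,0,0,0,0,0,0,0.05]'

```text
t: 28.55
tool_pos: [0.524, -0.1942, 0.3113]
orientation: [-1.283, 1.098, -1.084]
force: [0.0, -0.6, -1.0]
opening: 0.0487
```

Run:
```python
from h import *
s=robot.read_state();print(s['t'],abs(s['dq']).max(),s['tool_pos'])
print(robot.close_job())
```

```text
28.55 0.005254706148080731 [ 0.52404005 -0.1941611   0.31134211]
the job is handed in; nothing more can be done
None
```

The tray is fully out and the pin is back in its original middle rack hole. I handed the job in at about 28.6 s. One check went against me: the catch may have touched its stop for a moment.

**What I did:** I took the light-wood pin from the middle hole, reached down through the stand's hole and pressed the catch until the tray was out. I kept it pressed about a second longer, then put the pin back.

**Last checks:**
- **Tray:** its front edge lined up with the predicted 55 mm in the top view and had stopped moving. It was still out after I withdrew the pin.
- **Pin:** it came down to the height it was picked up from, with about 2.6 N of contact. It stands upright in the scene and wrist pictures.
- **Everything else:** the gouges, carving, mallet, offcut, brush and mug look unmoved.

**What failed or disagreed:**
- **Catch travel:** just after the tray came free, the catch reached the end of its travel. The force read about 8.9 N, against about 5.3 N expected from the spring alone, so it probably rested lightly on its stop. I backed off in the next move. The highest force I read was well below 20 N, but readings came only at the end of each move.
- **Rack hole position:** the wrist-camera estimates differed by 2–3 mm from where the pin had first stood. I aimed between them, and the pin went in without side force.
- **Look-alikes:** the pink and red pins were standing at the start and are now lying on the bench. They were already down or falling early on. I saw no sign that the arm touched them.

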